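# Fit the nest plate into the sloped marking fixture

### The arm

A 7-joint arm with a two-finger parallel gripper is mounted at the origin on a cart in front of the work surface, level with it; the furniture and walls round the work are solid. World frame = base frame: x ahead of the robot, y to its left, z up, the work surface at z = 0. Lengths are in m, angles in rad, forces in N, time in s.
With the tool pointing down it reaches from about 0.4 to 0.85 m from the base axis. Payload 4.5 kg.
Tool frame: the origin (TCP) lies midway between the tips of the shut fingers; the grasp point (between the pads) lies 19 mm behind it; z points along the fingers, x is the direction in which the jaws open and shut, and the axes are right-handed (so a half turn about z gives the same grasp; the last joint's range is limited). The gripper opens to 88 mm and grips with 3 to 60 N. Pads are 18 mm wide; open, the fingers measure 123 mm over their backs; the gripper's body (75 mm by 187 mm) begins 45 mm behind the grasp point.
Start: joints at [-1.255, 0.689, -0.195, 1.565, 0.157, 0.902, -0.215], TCP at [0.174, 0.6, 0.239] pointing down, gripper open.
Joint ranges: [-3.01, 3.01], [-0.46, 2.08], [-1.47, 1.51], [0.13, 2.56], [-1, 4.14], [0.04, 2.09], [-2.66, 2.66]. Speed limits (rad/s): [2.57, 2.57, 3.14, 3.14, 3.14, 3.14, 3.14].

### API

Orientations are given as a unit quaternion [x, y, z, w].
In Python, from plant import r gives the robot as it stands. The module is installed in compiled form; this text tells all that it offers.
- The arm moves only by the tool play_rows, never from a script. Its argument "increments" is a list of rows, each a list of 7 numbers: the opening, from 0 (shut) to 1 (fully open), then the shift along the tool's x, y, z in mm, then the turn, a rotation vector about the tool's x, y, z in rad. In form: [[hand, dx, dy, dz, wx, wy, wz], ...]. A call has exactly 8 rows; each row shifts and turns the pose as measured when the row begins, along the tool's axes as they then stand; what a row does not reach is not made up. A row lasts 1/8 s, in which the tool goes at most 62.5 mm and 10.7 degrees, less where a joint would pass 70% of its speed; a pose out of reach is approached as far as the arm can. A call is refused whole if a number of a shift passes 62.5 or a number of a turn 0.188, either way. A call with a gripper value outside its range is refused whole. The fingers move at their own pace and stop on an object; "grip_force" is the grip in N (left out, the last holds). Time passes only in rows, so rows that do not move let the fingers close, or fill a call up. It gives the time, the measured TCP pose, the force and the opening at its end, in the units of the state.
- r.get_state(): the state, without advancing time (a new reading comes with each control period).
- r.snapshot(name): name is "side" or "top"; returns the picture (420x560x3 uint8, red, green, blue); there is no depth.
- r.get_calibration(name): a dict with "fx", "fy", "cx", "cy" (pixels), "R" (3x3) and "t" (3): a world point X has camera coordinates R X + t. Camera axes: x right, y down, z forward; pixel columns grow to the right and rows downward; lengths in m; the calibration is good to about 2 mm. A picture is of the moment at which its call begins. get_calibration takes no time and is no camera call.
- r.finish_job(): hands the job in, once; it reports no verdict.
The state is a dict: "clock": time; "q": joint angles; "qd": joint speeds; "joint_torque": joint torques, N m; "tool_pos": TCP position; "eef_rot": TCP orientation; "contact_force": force on the tool from outside, world axes, zero at the start; "moment": the same for the moment, N m; "opening": opening from 0.0 (shut) to 1.0 (fully open).
Only numpy, scipy, OpenCV 4.12 (cv2) and the standard library are available. Lean on these libraries where they do the work, as an engineer would, in place of code of your own. Each camera call takes 0.05 s, during which the arm holds its last target.

### The job

Fit the loose aluminium nest plate into the sloped fixture, ready for the next batch: hook its thin tongue under the lip at the low end and push it in against the sprung bar there, swing its upper edge down behind the two stops until it lies flush on the seat, then turn the wing knob clockwise as far as it goes so that its toe holds the plate's edge. The frame with lip and stops is clamped where the last job left it, so feel for the bar. Leave the two loose couplings and the loose adapter beside the work where they are.

Things in the scene. Friction and masses are not known exactly. Their poses are not given: they have to be found in the camera images.
- plate_grip (a point): Middle of the nest plate's grip rib, half-way up it, 22 mm above the plate's underside. Axes: z out of the upper face, x from tongue to the opposite (upper) edge. Bare aluminium, 112 (x) x 100 (y) x 8 mm, about 0.3 kg, four 34 mm bores, lying flat on the bench. The rib, 12 mm thick (x), 56 mm long (y), rises from 8 to 36 mm above the underside: grip it across the 12 mm.
- nest_plate: The same plate as a whole: origin at the middle of its underside, axes as plate_grip. Its tongue is a strip 6 mm thick, flush with the underside, 84 mm wide, sticking out 12 mm beyond the -x edge, so the tongue's tip is at x = -68 mm; the opposite edge is at x = +56 mm.
- seat: The fixture's sloped grey seat on a stand bolted to the bench. x up the slope (22 degrees; low end to the right seen by the robot), y across, z square out of it. On it a steel locating frame (lip, stops, side rails) is clamped in slots up to 5 mm either way along x from its middle setting: feel for it. Origin: middle of the fitted plate's underside at the middle setting, axes parallel.
- lip_mid (a point): Free lower edge of the frame's retaining lip at the middle setting: seat x = -59, z = 9 mm; really up to 5 mm off along x. The lip is 4 mm thick, 118 mm wide (y). With the plate raised 10 to 15 degrees from the seat the tongue goes in. 7 mm further to -x a brass bar on springs yields up to 5 mm: 3 N to start, 7 N at the end. The floor there, from 21 mm before the lip edge, is z = 0.
- stop_mid (a point): Middle between the faces of the frame's two stops at its middle setting: seat x = 56, z = 0; they shift with the lip. Stops: y = 34 to 53 mm on both sides, square tops at z = 15 mm. The fitted plate has its upper edge against them and presses the bar back 2 mm; to get down behind them, push it in 2 to 5 mm from first touching the bar. Side rails, 6 mm high, leave 3 mm play in y.
- wing_knob (a joint): Turn of the black wing knob about the seat's z axis, rad, growing clockwise seen from above. 0: wings along the seat's y, the steel toe below them pointing to -y, clear of the plate. 1.57 (end stop): wings along x, toe pointing to -x over the plate's edge. Stays where left (friction 0.05 N m); starts between 0 and 0.15.
- knob_grip (a point): Point to grip on the knob's axis (seat x = 82, y = 0, z = 38 mm); turns with the knob: y along the wings, z out of the seat. Wings: 60 mm span, 9 mm thick, from z = 26 to 46 mm. The toe: z = 9.5 to 15.5 mm, 12 mm wide, 36 mm long. A flange across the seat's rear end, at x = 116 mm and up to z = 37 mm, leaves the wing tips 4 mm; stay clear of it with the fingers.
- coupling_a_center (a point): Centre, half-way up, of a loose chrome coupling, 33 mm across and 46 mm tall, standing on the bench; leave it alone.
- coupling_b_center (a point): Centre, half-way up, of a second such coupling; leave it alone.
- adapter_a_center (a point): Centre, half-way up, of a loose black adapter box, 44 x 91 x 26 mm, lying on the bench; leave it alone.

How it is judged:
On the way:
1. the plate lies flush in the seat, hooked under the lip and behind the stops, with the knob still open (z of plate_grip in the frame of seat between 0.0195 and 0.0245 m and x of plate_grip in the frame of seat between -0.011 and 0.008 m and angle between the z axis of plate_grip and the z axis of seat, either way round below 0.035 rad and value of joint wing_knob below 0.6 rad), for 0.2 s.
At the end, for the whole second after the job is handed in: The plate lies flush on the seat (within 2 mm and 0.03 rad), hooked under the lip and behind the stops (within 8 mm of the middle setting along the slope, 5 mm across), and the wing knob is turned to at least 1.35 rad, its toe over the plate's edge (z of plate_grip in the frame of seat between 0.02 and 0.024 m and x of plate_grip in the frame of seat between -0.008 and 0.008 m and y of plate_grip in the frame of seat between -0.005 and 0.005 m and angle between the z axis of plate_grip and the z axis of seat, either way round below 0.03 rad and value of joint wing_knob above 1.35 rad); the robot touches nothing.
It fails at once if a bystander is pushed more than 20 mm from where it stood (distance of any of coupling_a_center, coupling_b_center, adapter_a_center from where it was at the start of the episode above 0.02 m).
It also fails if it takes over 58 s, if anything falls off the work surface, if the arm or the gripper's body presses on something with over 40 N, if the wrist force passes 120 N, or if a joint passes its speed limit or range.

## Working session

There is one attempt and no reset: what is moved stays moved. The work goes in short steps, Python scripts to look and compute and a tool call to move; the robot and the scene stay as the last step left them, time stands still between calls to the robot, and variables do not carry over. Pictures are saved under pics/ and viewed, and the job is handed in when it is done.

Besides the shell and the picture viewer there is one more tool, called after ">>>" as name([rows], argument=value, ...), one row to a line, values as JSON. play_rows: Moves the arm, as the interface text tells. Its arguments: {"type":"object","properties":{"increments":{"type":"array"},"grip_force":{"type":"number"}},"required":["increments"]}

```bash
mkdir -p pics; python3 - <<'E'
from plant import r
import cv2,numpy as np
np.set_printoptions(precision=4,suppress=True)
print(r.get_state())
for n in("side","top"):
    im=r.snapshot(n); cv2.imwrite(f"pics/{n}0.png",im[:,:,::-1]); c=r.get_calibration(n); print(n,c)
E
```

```text
{'clock': 0.0, 'q': array([-1.2552,  0.69  , -0.1945,  1.5664,  0.1573,  0.9025, -0.2151]), 'qd': array([-0.0011,  0.0002, -0.0003,  0.0006,  0.0008,  0.0011, -0.0006]), 'joint_torque': array([ -0.0003, -52.7566,  -1.2675, -15.343 ,  -0.0528,   0.0065,
         0.0002]), 'tool_pos': array([0.1737, 0.5997, 0.2379]), 'eef_rot': array([ 0.7994,  0.6008, -0.0007,  0.0006]), 'contact_force': array([ 0.3437, -0.2835, -0.2304]), 'moment': array([-0.0234, -0.03  , -0.0093]), 'opening': 1.00087756469693}
side {'fx': 401.6827250447237, 'fy': 401.6827250447237, 'cx': 274.57272340623894, 'cy': 199.41274906960055, 'R': array([[-0.9999,  0.0046, -0.0134],
       [ 0.0138,  0.5187, -0.8548],
       [ 0.0031, -0.8549, -0.5187]]), 't': array([0.5232, 0.0307, 0.9948])}
top {'fx': 432.7606910487551, 'fy': 432.7606910487551, 'cx': 281.51208433927786, 'cy': 211.66329764521439, 'R': array([[-0.0016, -1.    ,  0.0082],
       [-0.9857,  0.0002, -0.1687],
       [ 0.1687, -0.0083, -0.9856]]), 't': array([0.1127, 0.5166, 0.8768])}
```

View pics/side0.png

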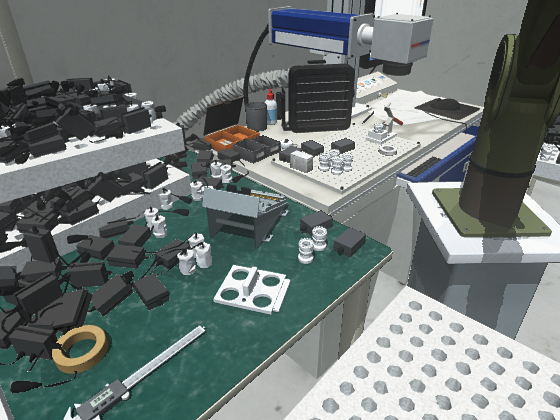

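View pics/top0.png

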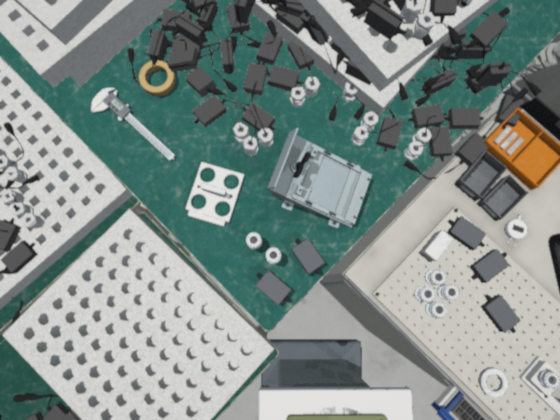

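```bash
python3 - <<'E'
import cv2
a=cv2.imread("pics/top0.png")[120:270,170:390]; b=cv2.imread("pics/side0.png")[170:330,190:390]
cv2.imwrite("pics/t0c.png",cv2.resize(a,None,fx=3.6,fy=3.6,interpolation=cv2.INTER_CUBIC)); cv2.imwrite("pics/s0c.png",cv2.resize(b,None,fx=3.7,fy=3.7,interpolation=cv2.INTER_CUBIC))
E
```

```text
(no output)
```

View pics/t0c.png

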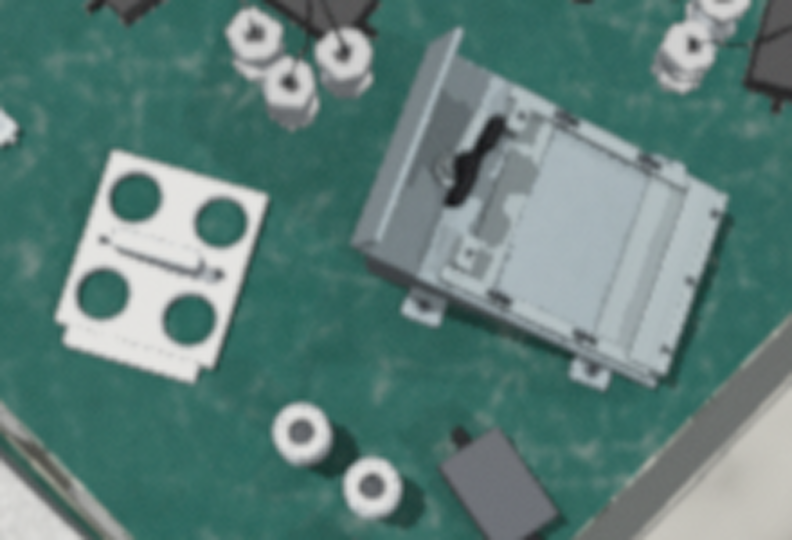

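View pics/s0c.png

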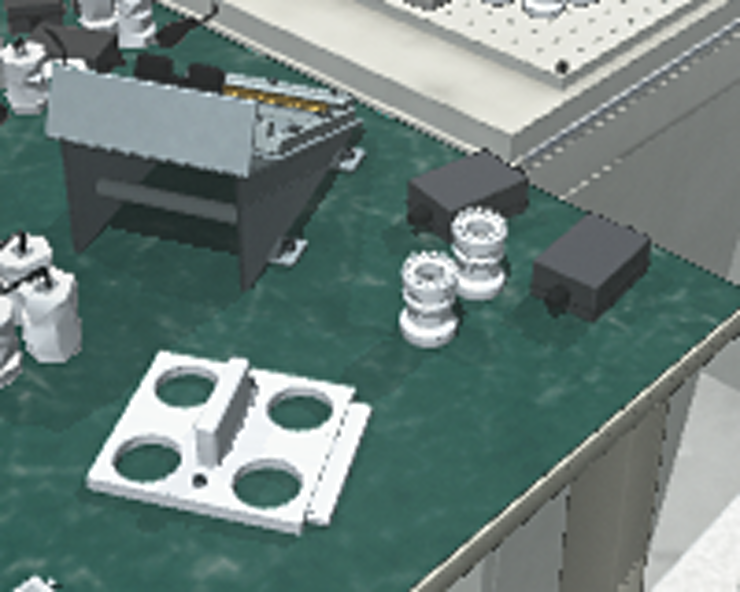

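```bash
python3 - <<'E'
import cv2
def crop(f,o,x0,y0,w,h,s):
    a=cv2.imread(f)[y0:y0+h,x0:x0+w]; a=cv2.resize(a,None,fx=s,fy=s,interpolation=cv2.INTER_NEAREST)
    for i in range(0,w,10): cv2.putText(a,str(x0+i),(i*s,8),0,.3,(0,0,255),1); cv2.line(a,(i*s,0),(i*s,h*s),(0,0,255) if 0 else (180,120,255),1)
    for i in range(0,h,10): cv2.putText(a,str(y0+i),(0,i*s+8),0,.3,(0,0,255),1); cv2.line(a,(0,i*s),(w*s,i*s),(180,120,255),1)
    cv2.imwrite(o,a)
crop("pics/top0.png","pics/t1.png",262,122,115,112,7 if 0 else 5)
crop("pics/top0.png","pics/t1.png",264,124,112,84,7)
crop("pics/top0.png","pics/t2.png",264,150,112,84,7)
crop("pics/side0.png","pics/s1.png",195,180,100,75,8)
crop("pics/side0.png","pics/s2.png",210,260,90,60,8)
crop("pics/top0.png","pics/t3.png",180,155,75,75,8)
E
```

```text
(no output)
```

View pics/t1.png

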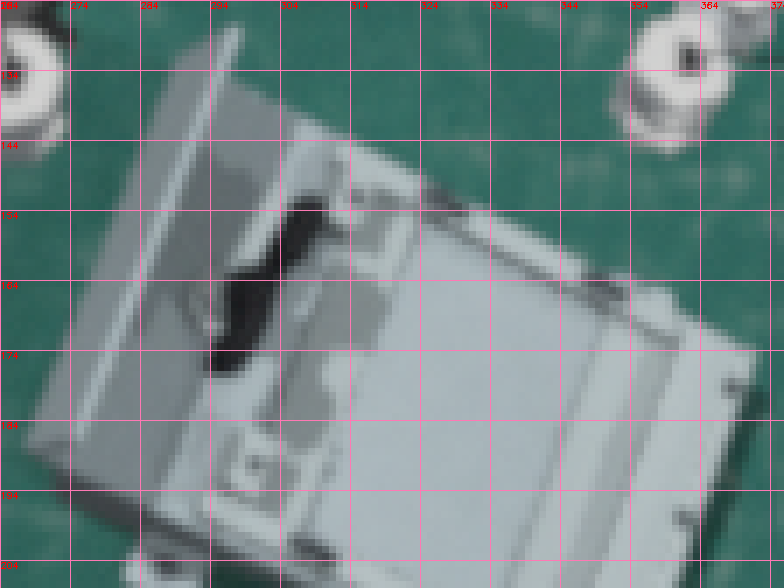

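View pics/t2.png

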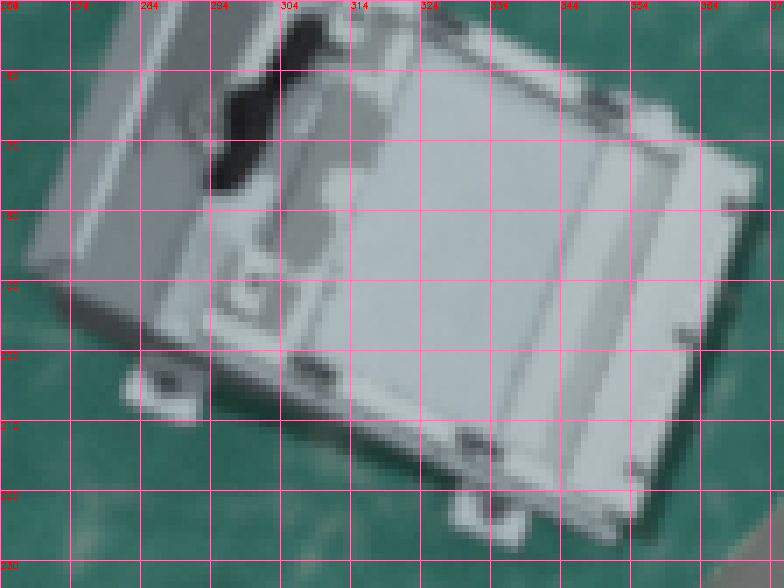

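View pics/s1.png

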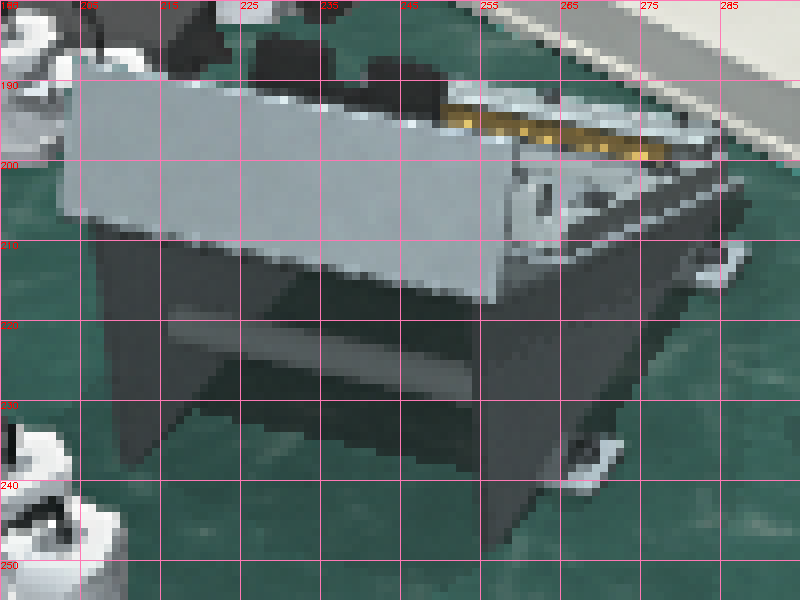

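View pics/s2.png

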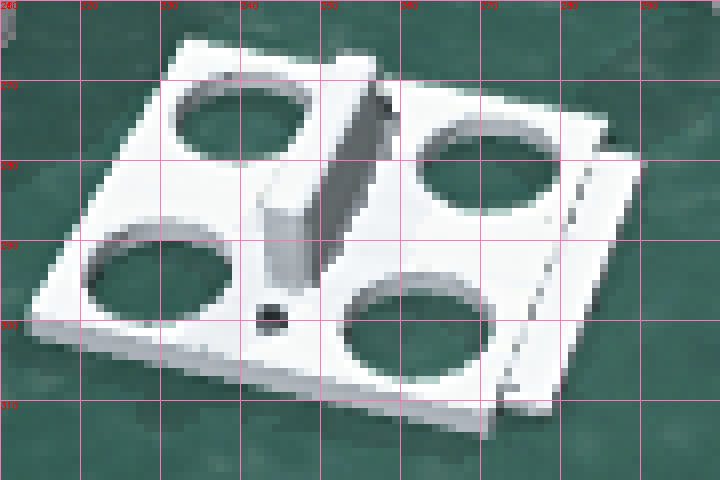

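View pics/t3.png

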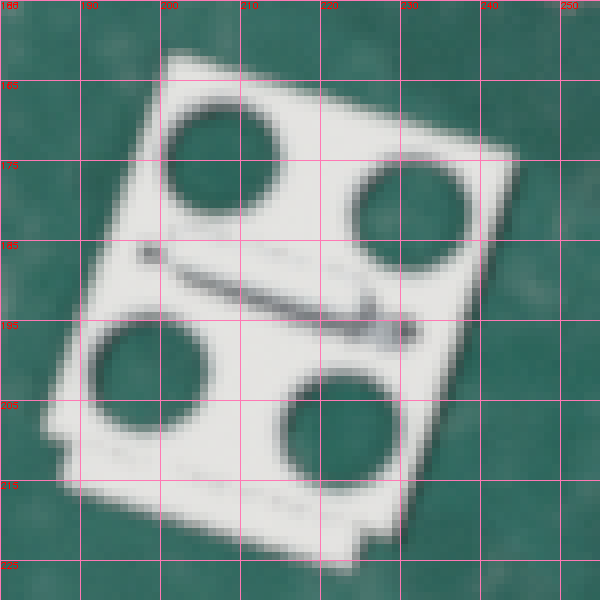

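```bash
cat > h.py <<'E'
import numpy as np,cv2
from scipy.spatial.transform import Rotation as Ro
np.set_printoptions(precision=4,suppress=True)
from plant import r
C={n:r.get_calibration(n) for n in("side","top")}
def ray(n,u,v):
    c=C[n];R=np.array(c["R"]);t=np.array(c["t"])
    d=R.T@np.array([(u-c["cx"])/c["fx"],(v-c["cy"])/c["fy"],1]);return -R.T@t,d/np.linalg.norm(d)
def onz(n,u,v,z):
    o,d=ray(n,u,v);return o+d*(z-o[2])/d[2]
def tri(pt,ps):
    A=np.zeros((3,3));b=np.zeros(3);L=[ray("top",*pt),ray("side",*ps)]
    for o,d in L:
        P=np.eye(3)-np.outer(d,d);A+=P;b+=P@o
    X=np.linalg.solve(A,b);return X,[np.linalg.norm((np.eye(3)-np.outer(d,d))@(X-o))*1e3 for o,d in L]
def proj(n,X):
    c=C[n];p=np.array(c["R"])@X+np.array(c["t"]);return np.array([c["fx"]*p[0]/p[2]+c["cx"],c["fy"]*p[1]/p[2]+c["cy"]])
E
python3 - <<'E'
from h import *
print("F1",tri((297.5,128.5),(203,187)))
print("F2",tri((275,186),(258.5,197)))
a=tri((297.5,128.5),(203,187))[0];b=tri((275,186),(258.5,197))[0];d=b-a
print("len",np.linalg.norm(d),np.degrees(np.arctan2(d[1],d[0])))
im=cv2.imread("pics/top0.png");g=im[:,:,2]<120
m=(g*255).astype(np.uint8);nl,lab,st,ce=cv2.connectedComponentsWithStats(m)
for i in range(1,nl):
    if 60<st[i,4]<400 and 185<ce[i][0]<245 and 160<ce[i][1]<225: print(ce[i],st[i,4],onz("top",*ce[i],0.004))
for p in[(201,161.5),(243.5,174),(229.5,222.5),(185.5,208)]: print(onz("top",*p,0.008))
for p in[(188.5,215.5),(223.5,226)]: print("tongue",onz("top",*p,0.006))
# side bores
im=cv2.imread("pics/side0.png");m=((im[:,:,2]<150)*255).astype(np.uint8);nl,lab,st,ce=cv2.connectedComponentsWithStats(m)
for p in[(232.5,265.5),(213.5,300.5),(271.5,311.5),(285.5,275.5)]: print("side",onz("side",*p,0.008))
# rib top corners side (251..256.8,266)
print("rib top", onz("side",255,267,.036),onz("side",245.5,286,.036))
E
```

```text
F1 (array([0.6735, 0.0807, 0.1262]), [np.float64(2.2089978199798943), np.float64(2.208997819979942)])
F2 (array([0.5542, 0.1255, 0.1266]), [np.float64(0.9389067478413361), np.float64(0.9389067478414806)])
len 0.12744497799745658 159.40849102513008
[207.1824 174.4324] 148 [0.6084 0.279  0.004 ]
[230.9351 181.3571] 154 [0.5924 0.2253 0.004 ]
[197.9935 201.2645] 155 [0.5469 0.2977 0.004 ]
[222.1813 208.4   ] 160 [0.5308 0.2436 0.004 ]
[0.6373 0.293  0.008 ]
[0.6084 0.197  0.008 ]
[0.4986 0.2263 0.008 ]
[0.531 0.324 0.008]
tongue [0.5145 0.3172 0.006 ]
tongue [0.4911 0.2396 0.006 ]
side [0.6102 0.1987 0.008 ]
side [0.637  0.2959 0.008 ]
side [0.5301 0.3245 0.008 ]
side [0.5026 0.2309 0.008 ]
rib top [0.5617 0.2367 0.036 ] [0.577  0.2886 0.036 ]
```

```bash
cat >> h.py <<'E'
def seatR(yaw): return (Ro.from_euler('z',yaw,degrees=True)*Ro.from_euler('y',-22,degrees=True)).as_matrix()
E
python3 - <<'E'
from h import *
yaw=69.6;S=seatR(yaw);O=np.array([.5806,.0141,.0481]);print(S)
im=cv2.imread("pics/top0.png")
m=(im.max(2)<60).astype(np.uint8);m[:145]=0;m[182:]=0;m[:,:285]=0;m[:,318:]=0
nl,lab,st,ce=cv2.connectedComponentsWithStats(m);
for i in range(1,nl):
    if st[i,4]<30: continue
    ys,xs=np.where(lab==i);P=np.array([xs,ys],float).T
    o,d=ray("top",*ce[i]);n=S[:,2];X=o+d*(((O-o)@n+.042)/(d@n));print(ce[i],st[i],"knob seat",S.T@(X-O)*1e3,X)
    # minarearect
    rr=cv2.minAreaRect(P.astype(np.float32));bx=cv2.boxPoints(rr)
    for q in bx:
        o,d=ray("top",*q);X=o+d*(((O-o)@n+.046)/(d@n));print(q,S.T@(X-O)*1e3)
T=lambda *a:O+S@(np.array(a)/1e3)
for n in("top","side"):
    s=5;x0,y0,w,h=(262,120,120,112) if n=="top" else (195,178,110,80)
    a=cv2.imread(f"pics/{n}0.png")[y0:y0+h,x0:x0+w];a=cv2.resize(a,None,fx=s,fy=s,interpolation=cv2.INTER_CUBIC)
    def L(pts,c):
        q=[((proj(n,T(*p))+.5-[x0,y0])*s).astype(int) for p in pts]
        for i in range(len(q)-1): cv2.line(a,tuple(map(int,q[i])),tuple(map(int,q[i+1])),c,1)
    L([(-59,-59,9),(-59,59,9)],(0,0,255));L([(-59,-59,13),(-59,59,13)],(0,100,255))
    for sg in(1,-1): L([(56,34*sg,15),(56,53*sg,15)],(255,0,0));L([(56,34*sg,0),(56,53*sg,0)],(255,0,255))
    L([(82,-30,46),(82,30,46)],(0,255,0));L([(116,-60,37),(116,60,37)],(0,255,255));L([(116,-60,0),(116,60,0)],(0,200,200))
    L([(56,-50,0),(-56,-50,0),(-56,50,0),(56,50,0)],(255,255,0))
    cv2.imwrite(f"pics/ov_{n}.png",a)
E
```

```text
[[ 0.3232 -0.9373 -0.1306]
 [ 0.869   0.3486 -0.3511]
 [ 0.3746 -0.      0.9272]]
[301.1217 164.4   ] [294 153  16  24 115] knob seat [84.2449  3.4453 42.    ] [0.5991 0.0738 0.1186]
[290.6787 174.0463] [98.9045 31.5991 46.    ]
[304.5862 150.4036] [ 89.1554 -24.3971  46.    ]
[310.3111 153.7712] [ 75.3373 -23.4874  46.    ]
[296.4036 177.4139] [85.3309 32.7721 46.    ]
```

View pics/ov_top.png

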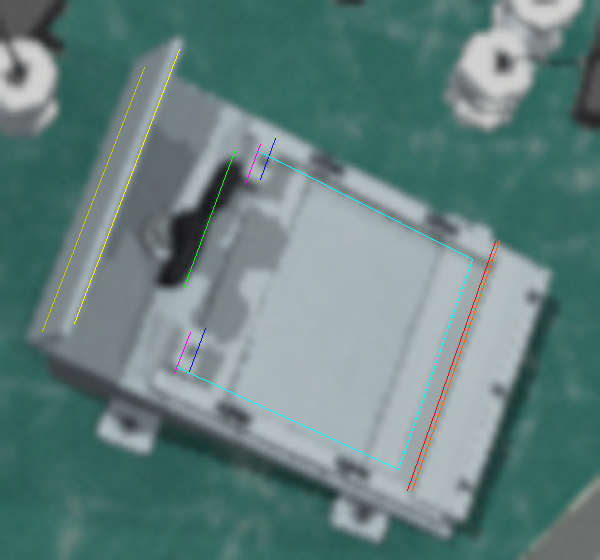

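View pics/ov_side.png

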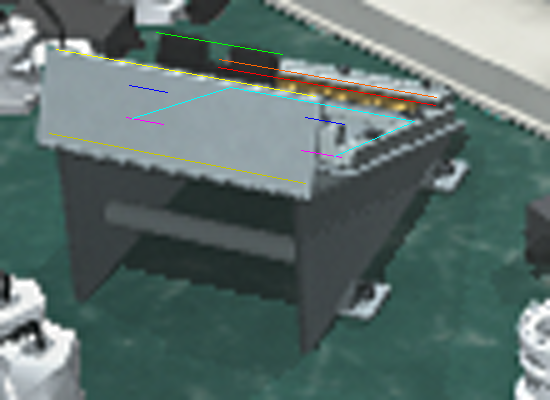

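```bash
python3 - <<'E'
from h import *
yaw=69.6;S=seatR(yaw);O=np.array([.5806,.0141,.0481])
T=lambda *a:O+S@(np.array(a)/1e3)
def ov(n,x0,y0,w,h,s,o):
    a=cv2.imread(f"pics/{n}0.png")[y0:y0+h,x0:x0+w];a=cv2.resize(a,None,fx=s,fy=s,interpolation=cv2.INTER_CUBIC)
    a=cv2.convertScaleAbs(a,alpha=1.5,beta=-100)
    def L(pts,c):
        q=[((proj(n,T(*p))+.5-[x0,y0])*s).astype(int) for p in pts]
        for i in range(len(q)-1): cv2.line(a,tuple(map(int,q[i])),tuple(map(int,q[i+1])),c,1)
    L([(-59,-59,9),(-59,59,9)],(0,0,255))
    for sg in(1,-1):
        L([(56,34*sg,15),(56,53*sg,15)],(255,0,0));L([(56,34*sg,0),(56,53*sg,0)],(255,0,255))
        L([(50,51.5*sg,6),(-50,51.5*sg,6)],(0,255,0))
    for i in range(0,w,5): cv2.line(a,(i*s,0),(i*s,6 if (x0+i)%10 else 12),(0,255,255),1)
    for i in range(0,h,5): cv2.line(a,(0,i*s),(6 if (y0+i)%10 else 12,i*s),(0,255,255),1)
    cv2.imwrite(o,a)
ov("top",290,130,60,50,13,"pics/z1.png")
ov("top",280,170,60,50,13,"pics/z2.png")
ov("top",325,150,60,45,13,"pics/z3.png")
ov("top",320,185,60,45,13,"pics/z4.png")
ov("side",240,180,60,45,13,"pics/z5.png")
E
```

```text
(no output)
```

View pics/z1.png

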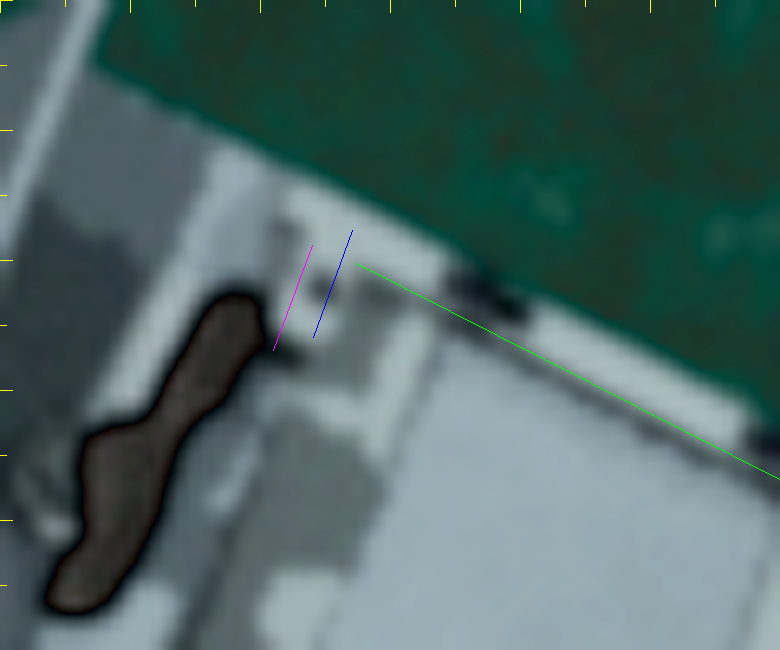

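View pics/z2.png

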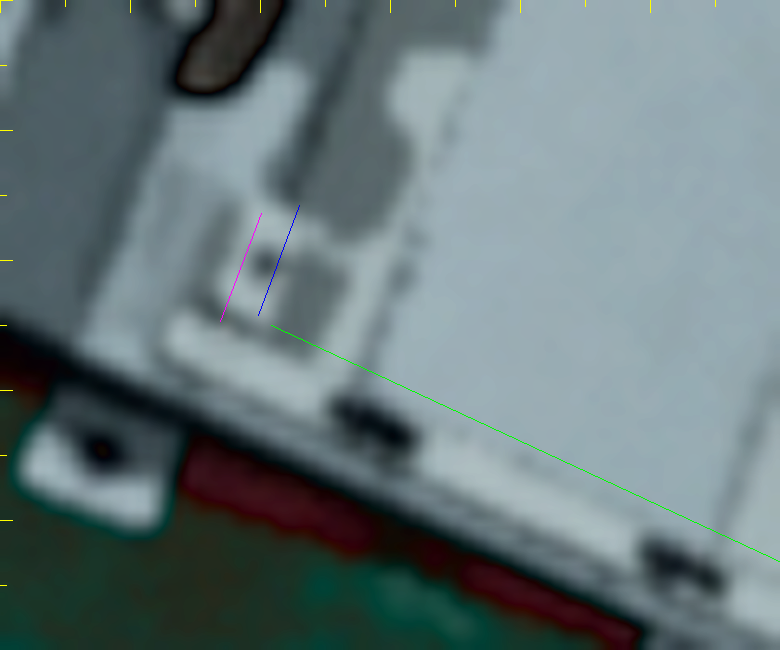

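View pics/z3.png

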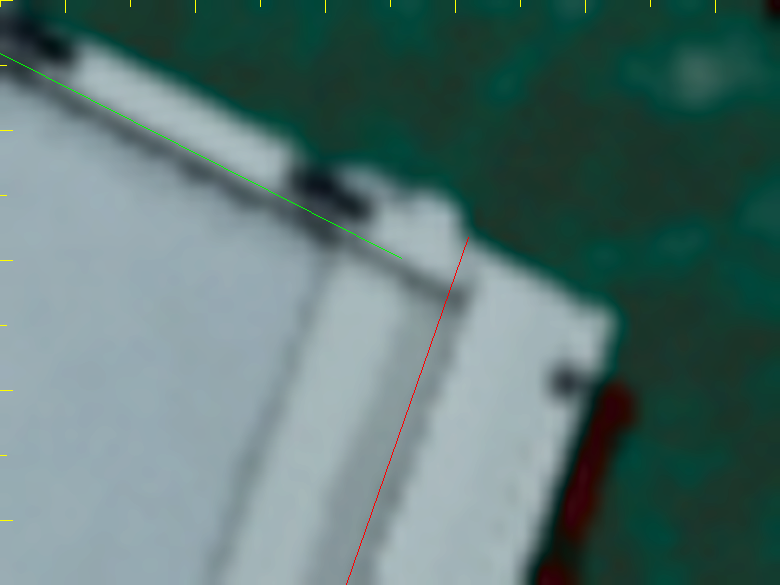

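View pics/z4.png

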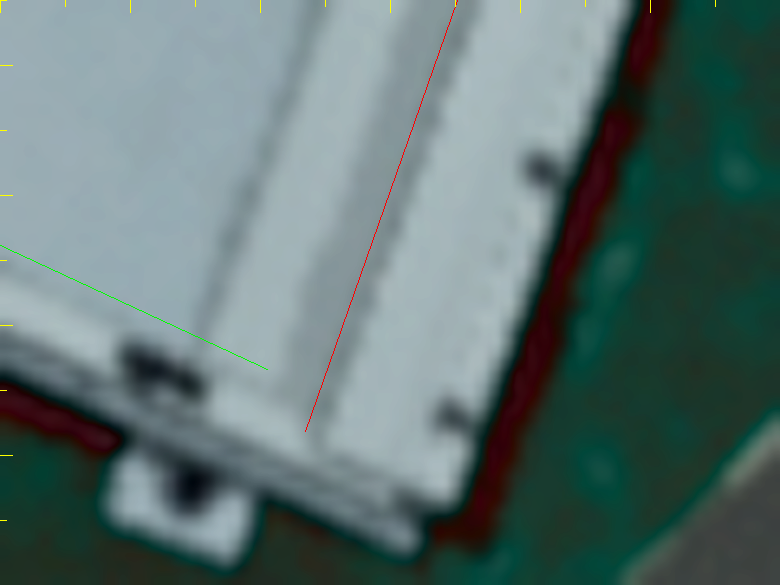

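View pics/z5.png

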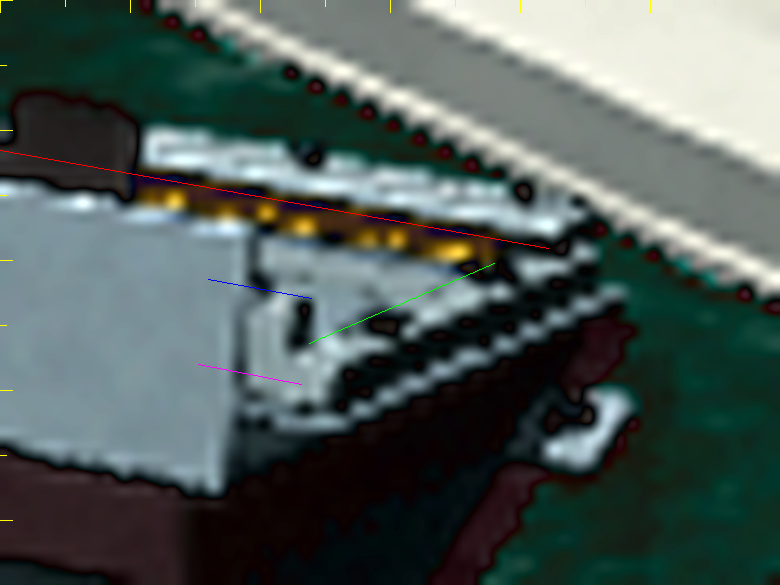

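```bash
cat >> h.py <<'E'
import json
def cur():
    s=r.get_state();return np.array(s["tool_pos"]),Ro.from_quat(s["eef_rot"]).as_matrix()
def plan(p1,R1,N,hand=1.0,p0=None,R0=None,nd=1):
    if p0 is None:p0,R0=cur()
    w=Ro.from_matrix(R0.T@R1).as_rotvec();rows=[]
    p,R=p0.copy(),R0.copy()
    for i in range(1,N+1):
        pt=p0+(p1-p0)*i/N;Rt=R0@Ro.from_rotvec(w*i/N).as_matrix()
        d=R.T@(pt-p)*1e3;v=Ro.from_matrix(R.T@Rt).as_rotvec()
        rows.append([hand]+[round(x,nd) for x in d]+[round(x,3) for x in v]);p,R=pt,Rt
    while len(rows)%8: rows.append([hand,0,0,0,0,0,0])
    for k in range(0,len(rows),8): print(json.dumps([[float(x) for x in q] for q in rows[k:k+8]]))
def down(h): # tool down, tool x heading h deg
    h=np.radians(h);x=np.array([np.cos(h),np.sin(h),0]);z=np.array([0,0,-1.]);return np.array([x,np.cross(z,x),z]).T
E
python3 - <<'E'
from h import *
plan(np.array([.5696,.2612,.10]),down(-16.5),16)
E
```

```text
[[1.0, -13.4, 29.7, 8.6, 0.0, 0.0, 0.099], [1.0, -10.5, 30.8, 8.6, 0.0, 0.0, 0.099], [1.0, -7.4, 31.7, 8.6, 0.0, 0.0, 0.099], [1.0, -4.2, 32.3, 8.6, 0.0, 0.0, 0.099], [1.0, -1.0, 32.5, 8.6, 0.0, 0.0, 0.099], [1.0, 2.2, 32.5, 8.6, 0.0, 0.0, 0.099], [1.0, 5.4, 32.1, 8.6, 0.0, 0.0, 0.099], [1.0, 8.5, 31.4, 8.6, 0.0, 0.0, 0.099]]
[[1.0, 11.6, 30.4, 8.6, 0.0, 0.0, 0.099], [1.0, 14.5, 29.2, 8.6, 0.0, 0.0, 0.099], [1.0, 17.3, 27.6, 8.6, 0.0, 0.0, 0.099], [1.0, 19.9, 25.8, 8.6, 0.0, 0.0, 0.099], [1.0, 22.4, 23.7, 8.6, 0.0, 0.0, 0.099], [1.0, 24.6, 21.4, 8.6, 0.0, 0.0, 0.099], [1.0, 26.6, 18.8, 8.6, 0.0, 0.0, 0.099], [1.0, 28.3, 16.1, 8.6, 0.0, 0.0, 0.099]]
```

>>> play_rows([
  [1,-13,30,9,0,0,0.1],
  [1,-10,31,9,0,0,0.1],
  [1,-7,32,9,0,0,0.1],
  [1,-4,32,9,0,0,0.1],
  [1,-1,32,9,0,0,0.1],
  [1,2,32,9,0,0,0.1],
  [1,5,32,9,0,0,0.1],
  [1,8,31,9,0,0,0.1],
], grip_force=40)

```text
clock: 1.1
tool_pos: [0.3698, 0.4256, 0.1612]
eef_rot: [0.973, 0.233, -0.003, 0.001]
contact_force: [0.0, 0.2, 0.3]
opening: 1.002
```

```bash
python3 - <<'E'
from h import *
print(r.get_state()['q'])
plan(np.array([.5696,.2612,.09]),down(-16.5),10)
E
```

```text
[-0.9376  0.7154  0.0026  1.828  -0.0066  0.6036 -0.4602]
[[1.0, 10.4, 23.7, 7.1, 0.0, 0.001, 0.076], [1.0, 12.2, 22.8, 7.1, 0.0, 0.001, 0.076], [1.0, 13.9, 21.9, 7.1, 0.0, 0.001, 0.076], [1.0, 15.5, 20.8, 7.1, 0.0, 0.001, 0.076], [1.0, 17.0, 19.5, 7.1, 0.0, 0.001, 0.076], [1.0, 18.4, 18.2, 7.1, 0.0, 0.001, 0.076], [1.0, 19.7, 16.7, 7.1, 0.0, 0.001, 0.076], [1.0, 21.0, 15.2, 7.1, 0.0, 0.001, 0.076]]
[[1.0, 22.0, 13.6, 7.1, 0.0, 0.001, 0.076], [1.0, 23.0, 11.9, 7.1, 0.0, 0.001, 0.076], [1.0, 0.0, 0.0, 0.0, 0.0, 0.0, 0.0], [1.0, 0.0, 0.0, 0.0, 0.0, 0.0, 0.0], [1.0, 0.0, 0.0, 0.0, 0.0, 0.0, 0.0], [1.0, 0.0, 0.0, 0.0, 0.0, 0.0, 0.0], [1.0, 0.0, 0.0, 0.0, 0.0, 0.0, 0.0], [1.0, 0.0, 0.0, 0.0, 0.0, 0.0, 0.0]]
```

>>> play_rows([
  [1,13,30,9,0,0,0.095],
  [1,15,29,9,0,0,0.095],
  [1,18,27,9,0,0,0.095],
  [1,21,25,9,0,0,0.095],
  [1,23,22,9,0,0,0.095],
  [1,25,20,9,0,0,0.095],
  [1,27,17,9,0,0,0.095],
  [1,28,14,9,0,0,0.095],
])

```text
clock: 2.1
tool_pos: [0.5711, 0.2538, 0.0834]
eef_rot: [0.988, -0.157, -0.004, 0.004]
contact_force: [0.7, 0.1, 0.1]
opening: 1.001
```

```bash
python3 - <<'E'
from h import *
print(r.get_state()['q'])
im=r.snapshot("top");cv2.imwrite("pics/top1.png",cv2.resize(im[120:270,150:390,::-1],None,fx=3.2,fy=3.2))
plan(np.array([.5696,.2612,.05]),down(-16.5),3)
E
```

```text
[-0.5711  0.9036  0.1452  1.6769 -0.2056  0.5875 -0.6225]
[[1.0, -3.0, -3.5, 10.8, 0.004, 0.001, -0.012], [1.0, -2.9, -3.5, 10.9, 0.004, 0.001, -0.012], [1.0, -2.9, -3.5, 10.9, 0.004, 0.001, -0.012], [1.0, 0.0, 0.0, 0.0, 0.0, 0.0, 0.0], [1.0, 0.0, 0.0, 0.0, 0.0, 0.0, 0.0], [1.0, 0.0, 0.0, 0.0, 0.0, 0.0, 0.0], [1.0, 0.0, 0.0, 0.0, 0.0, 0.0, 0.0], [1.0, 0.0, 0.0, 0.0, 0.0, 0.0, 0.0]]
```

View pics/top1.png

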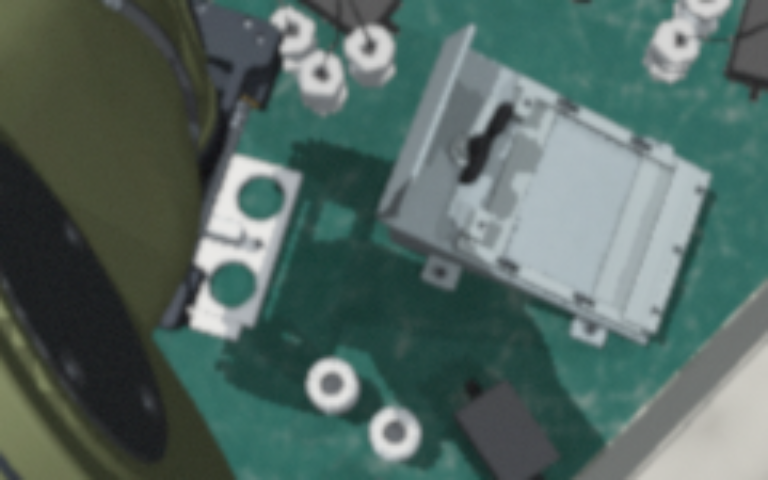

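>>> play_rows([
  [1,-3,-3.5,10,0.004,0.001,-0.012],
  [1,-3,-3.5,10,0.004,0.001,-0.012],
  [1,-3,-3.5,10,0.004,0.001,-0.012],
  [1,0,0,10,0,0,0],
  [1,0,0,10,0,0,0],
  [1,0,0,5,0,0,0],
  [1,0,0,0,0,0,0],
  [1,0,0,0,0,0,0],
])

```text
clock: 3.15
tool_pos: [0.5656, 0.2649, 0.0225]
eef_rot: [0.99, -0.139, -0.002, -0.001]
contact_force: [0.1, 1.1, -0.4]
opening: 1.001
```

```bash
python3 - <<'E'
from h import *
plan(np.array([.5696,.2612,.0115]),down(-16.5),3,nd=2)
E
```

```text
[[1.0, 1.63, 0.83, 3.67, -0.0, 0.001, 0.003], [1.0, 1.62, 0.82, 3.68, -0.0, 0.001, 0.003], [1.0, 1.62, 0.82, 3.68, -0.0, 0.001, 0.003], [1.0, 0.0, 0.0, 0.0, 0.0, 0.0, 0.0], [1.0, 0.0, 0.0, 0.0, 0.0, 0.0, 0.0], [1.0, 0.0, 0.0, 0.0, 0.0, 0.0, 0.0], [1.0, 0.0, 0.0, 0.0, 0.0, 0.0, 0.0], [1.0, 0.0, 0.0, 0.0, 0.0, 0.0, 0.0]]
```

>>> play_rows([
  [1,2,1,4,0,0.001,0.003],
  [1,2,1,4,0,0.001,0.003],
  [1,1,0,2,0,0,0],
  [1,0,0,0,0,0,0],
  [0,0,0,0,0,0,0],
  [0,0,0,0,0,0,0],
  [0,0,0,0,0,0,0],
  [0,0,0,0,0,0,0],
], grip_force=40)

```text
clock: 4.15
tool_pos: [0.5709, 0.2614, 0.0127]
eef_rot: [0.99, -0.143, -0.0, -0.001]
contact_force: [0.3, 0.3, -0.5]
opening: 0.57
```

>>> play_rows([
  [0,0,0,0,0,0,0],
  [0,0,0,0,0,0,0],
  [0,0,0,0,0,0,0],
  [0,0,0,0,0,0,0],
  [0,0,0,0,0,0,0],
  [0,0,0,0,0,0,0],
  [0,0,0,0,0,0,0],
  [0,0,0,0,0,0,0],
], grip_force=40)

```text
clock: 5.15
tool_pos: [0.571, 0.2615, 0.0128]
eef_rot: [0.99, -0.143, -0.0, -0.001]
contact_force: [-0.0, -0.1, -0.7]
opening: 0.133
```

```bash
python3 - <<'E'
from h import *
print(r.get_state()['moment'],r.get_state()['tool_pos'])
E
```

```text
[-0.0631  0.0874  0.0351] [0.571  0.2615 0.0128]
```

```bash
cat >> h.py <<'E'
YAW=69.6
O=np.array([.579,.0147,.0481])
S=seatR(YAW); HT=12.8
def tgt(xt,zt,a,y=0.,O=None):
    O=globals()['O'] if O is None else O
    c,s=np.cos(np.radians(a)),np.sin(np.radians(a))
    p=np.array([xt,y,zt])+68*np.array([c,0,s])+HT*np.array([-s,0,c])
    Rp=seatR_a(a);return O+S@p/1e3, np.array([Rp[:,0],-Rp[:,1],-Rp[:,2]]).T
def seatR_a(a): return (Ro.from_euler('z',YAW,degrees=True)*Ro.from_euler('y',-22-a,degrees=True)).as_matrix()
def tip(): # tongue tip in seat mm + angles (deg) of plate rel. seat
    p,R=cur();Rp=np.array([R[:,0],-R[:,1],-R[:,2]]).T
    q=S.T@(p-O)*1e3;A=S.T@Rp
    t=q+A@np.array([-68,0,-HT]);return t,Ro.from_matrix(A).as_euler('ZYX',degrees=True)*[1,-1,1]
E
python3 - <<'E'
from h import *
p,R=cur()
print("lift");p1=p+[0,0,.20];plan(p1,R,4)
t,Rt=tgt(-40,60,12);print(t)
plan(t,Rt,20,hand=0,p0=p1,R0=R)
E
```

```text
lift
[[1.0, -0.0, -0.1, -50.0, 0.0, 0.0, 0.0], [1.0, -0.0, -0.1, -50.0, 0.0, 0.0, 0.0], [1.0, -0.0, -0.1, -50.0, 0.0, 0.0, 0.0], [1.0, -0.0, -0.1, -50.0, 0.0, 0.0, 0.0], [1.0, 0.0, 0.0, 0.0, 0.0, 0.0, 0.0], [1.0, 0.0, 0.0, 0.0, 0.0, 0.0, 0.0], [1.0, 0.0, 0.0, 0.0, 0.0, 0.0, 0.0], [1.0, 0.0, 0.0, 0.0, 0.0, 0.0, 0.0]]
[0.5754 0.005  0.1374]
[[0.0, 3.8, 12.2, 3.7, 0.022, 0.024, -0.073], [0.0, 2.8, 12.6, 3.5, 0.022, 0.024, -0.073], [0.0, 1.8, 12.8, 3.3, 0.022, 0.024, -0.073], [0.0, 0.8, 13.0, 3.1, 0.022, 0.024, -0.073], [0.0, -0.2, 13.1, 2.8, 0.022, 0.024, -0.073], [0.0, -1.2, 13.1, 2.5, 0.022, 0.024, -0.073], [0.0, -2.2, 13.0, 2.1, 0.022, 0.024, -0.073], [0.0, -3.2, 12.9, 1.8, 0.022, 0.024, -0.073]]
[[0.0, -4.2, 12.6, 1.4, 0.022, 0.024, -0.073], [0.0, -5.1, 12.3, 1.0, 0.022, 0.024, -0.073], [0.0, -6.0, 11.9, 0.6, 0.022, 0.024, -0.073], [0.0, -6.9, 11.5, 0.2, 0.022, 0.024, -0.073], [0.0, -7.7, 10.9, -0.2, 0.022, 0.024, -0.073], [0.0, -8.4, 10.3, -0.6, 0.022, 0.024, -0.073], [0.0, -9.2, 9.7, -1.0, 0.022, 0.024, -0.073], [0.0, -9.8, 9.0, -1.5, 0.022, 0.024, -0.073]]
[[0.0, -10.4, 8.2, -1.9, 0.022, 0.024, -0.073], [0.0, -10.9, 7.4, -2.3, 0.022, 0.024, -0.073], [0.0, -11.3, 6.5, -2.7, 0.022, 0.024, -0.073], [0.0, -11.7, 5.6, -3.2, 0.022, 0.024, -0.073], [0.0, 0.0, 0.0, 0.0, 0.0, 0.0, 0.0], [0.0, 0.0, 0.0, 0.0, 0.0, 0.0, 0.0], [0.0, 0.0, 0.0, 0.0, 0.0, 0.0, 0.0], [0.0, 0.0, 0.0, 0.0, 0.0, 0.0, 0.0]]
```

>>> play_rows([
  [0,0,0,-15,0,0,0],
  [0,0,0,-30,0,0,0],
  [0,0,0,-40,0,0,0],
  [0,0,0,-40,0,0,0],
  [0,0,0,-35,0,0,0],
  [0,4,12,-20,0.022,0.024,-0.073],
  [0,3,13,0,0.022,0.024,-0.073],
  [0,2,13,3,0.022,0.024,-0.073],
], grip_force=45)

```text
clock: 6.15
tool_pos: [0.5698, 0.2221, 0.1986]
eef_rot: [0.998, -0.028, 0.04, -0.029]
contact_force: [0.3, 0.0, -4.1]
opening: 0.135
```

```bash
python3 - <<'E'
from h import *
t,Rt=tgt(-40,75,12);print(r.get_state()['q'])
plan(t,Rt,14,hand=0)
E
```

```text
[-0.4854  0.6821  0.0802  1.7571 -0.1186  0.6088 -0.3885]
[[0.0, 0.9, 16.0, 2.5, 0.027, 0.029, -0.088], [0.0, -0.5, 16.1, 2.1, 0.027, 0.029, -0.088], [0.0, -2.0, 16.0, 1.6, 0.027, 0.029, -0.088], [0.0, -3.4, 15.8, 1.1, 0.027, 0.029, -0.088], [0.0, -4.8, 15.5, 0.6, 0.027, 0.029, -0.088], [0.0, -6.2, 15.0, 0.0, 0.027, 0.029, -0.088], [0.0, -7.5, 14.4, -0.6, 0.027, 0.029, -0.088], [0.0, -8.7, 13.7, -1.2, 0.027, 0.029, -0.088]]
[[0.0, -9.8, 12.8, -1.8, 0.027, 0.029, -0.088], [0.0, -10.8, 11.9, -2.4, 0.027, 0.029, -0.088], [0.0, -11.7, 10.8, -3.1, 0.027, 0.029, -0.088], [0.0, -12.5, 9.7, -3.7, 0.027, 0.029, -0.088], [0.0, -13.2, 8.4, -4.3, 0.027, 0.029, -0.088], [0.0, -13.7, 7.1, -4.9, 0.027, 0.029, -0.088], [0.0, 0.0, 0.0, 0.0, 0.0, 0.0, 0.0], [0.0, 0.0, 0.0, 0.0, 0.0, 0.0, 0.0]]
```

>>> play_rows([
  [0,1,16,-3,0.027,0.029,-0.088],
  [0,0,16,-3,0.027,0.029,-0.088],
  [0,-2,16,-3,0.027,0.029,-0.088],
  [0,-3,16,-3,0.027,0.029,-0.088],
  [0,-5,15.5,-3,0.027,0.029,-0.088],
  [0,-6,15,-3,0.027,0.029,-0.088],
  [0,-7.5,14.5,-3,0.027,0.029,-0.088],
  [0,-9,13.5,-3,0.027,0.029,-0.088],
])

```text
clock: 7.15
tool_pos: [0.5637, 0.0828, 0.2047]
eef_rot: [0.923, 0.33, 0.163, -0.114]
contact_force: [-0.8, -0.4, -4.0]
opening: 0.13
```

```bash
python3 - <<'E'
from h import *
t,Rt=tgt(-40,60,12);print(r.get_state()['q'])
plan(t,Rt,7,hand=0)
E
```

```text
[ 0.282   0.6542 -0.5346  2.0149  0.0796  0.2674  0.4999]
[[0.0, -8.8, 10.5, 5.7, 0.022, 0.025, -0.071], [0.0, -9.6, 9.9, 5.3, 0.022, 0.025, -0.071], [0.0, -10.4, 9.3, 4.8, 0.022, 0.025, -0.071], [0.0, -11.2, 8.7, 4.3, 0.022, 0.025, -0.071], [0.0, -11.9, 7.9, 3.9, 0.022, 0.025, -0.071], [0.0, -12.5, 7.2, 3.4, 0.022, 0.025, -0.071], [0.0, -13.0, 6.3, 2.9, 0.022, 0.025, -0.071], [0.0, 0.0, 0.0, 0.0, 0.0, 0.0, 0.0]]
```

>>> play_rows([
  [0,-9,10.5,2,0.022,0.025,-0.071],
  [0,-9.5,10,2,0.022,0.025,-0.071],
  [0,-10.5,9.5,3,0.022,0.025,-0.071],
  [0,-11,8.5,4,0.022,0.025,-0.071],
  [0,-12,8,4,0.022,0.025,-0.071],
  [0,-12.5,7,4,0.022,0.025,-0.071],
  [0,-13,6,3,0.022,0.025,-0.071],
  [0,0,0,0,0,0,0],
])

```text
clock: 8.15
tool_pos: [0.5681, -0.0144, 0.1411]
eef_rot: [0.785, 0.551, 0.232, -0.163]
contact_force: [-0.2, 0.4, -3.0]
opening: 0.131
```

```bash
python3 - <<'E'
from h import *
t,Rt=tgt(-40,50,12);s=r.get_state();print(s['q'],tip())
plan(t,Rt,4,hand=0)
for n in("top","side"):
    im=r.snapshot(n);cv2.imwrite(f"pics/{n}2.png",im[:,:,::-1])
E
python3 - <<'E'
import cv2
a=cv2.imread("pics/top2.png")[110:240,250:400];b=cv2.imread("pics/side2.png")[120:270,180:330]
cv2.imwrite("pics/top2c.png",cv2.resize(a,None,fx=4.5,fy=4.5,interpolation=2));cv2.imwrite("pics/side2c.png",cv2.resize(b,None,fx=4,fy=4,interpolation=2))
E
```

```text
[ 0.759   0.9708 -0.8997  1.92    0.3591  0.3953  1.0798] (array([-58.2915,  -0.4111,  72.2959]), array([ 0.4991, 10.9879,  0.2631]))
[[0.0, 3.4, 0.1, 6.0, -0.002, 0.004, 0.002], [0.0, 3.3, 0.1, 6.1, -0.002, 0.004, 0.002], [0.0, 3.3, 0.1, 6.1, -0.002, 0.004, 0.002], [0.0, 3.3, 0.0, 6.1, -0.002, 0.004, 0.002], [0.0, 0.0, 0.0, 0.0, 0.0, 0.0, 0.0], [0.0, 0.0, 0.0, 0.0, 0.0, 0.0, 0.0], [0.0, 0.0, 0.0, 0.0, 0.0, 0.0, 0.0], [0.0, 0.0, 0.0, 0.0, 0.0, 0.0, 0.0]]
```

View pics/top2c.png

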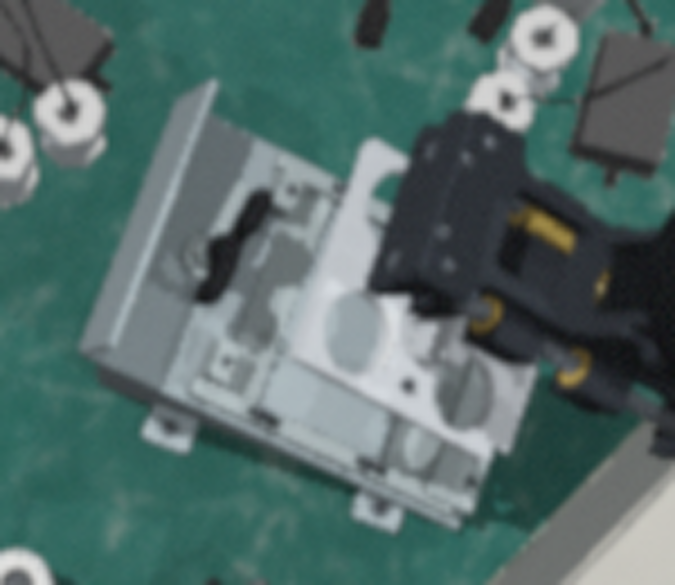

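View pics/side2c.png

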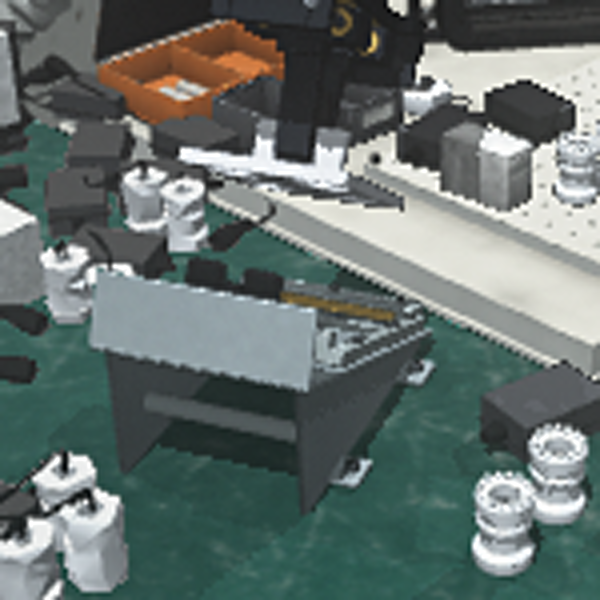

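```bash
python3 - <<'E'
from h import *
t,Rt=tgt(-48,14,12);plan(t,Rt,7,hand=0)
E
```

```text
[[0.0, -0.7, 0.2, 8.3, -0.001, 0.002, 0.002], [0.0, -0.7, 0.2, 8.3, -0.001, 0.002, 0.002], [0.0, -0.7, 0.2, 8.3, -0.001, 0.002, 0.002], [0.0, -0.7, 0.2, 8.3, -0.001, 0.002, 0.002], [0.0, -0.8, 0.1, 8.3, -0.001, 0.002, 0.002], [0.0, -0.8, 0.1, 8.3, -0.001, 0.002, 0.002], [0.0, -0.8, 0.1, 8.3, -0.001, 0.002, 0.002], [0.0, 0.0, 0.0, 0.0, 0.0, 0.0, 0.0]]
```

>>> play_rows([
  [0,0,0.2,8,-0.001,0.002,0.002],
  [0,-0.5,0.2,8,-0.001,0.002,0.002],
  [0,-0.7,0.2,8,-0.001,0.002,0.002],
  [0,-0.7,0.2,8,-0.001,0.002,0.002],
  [0,-0.7,0.1,8,-0.001,0.002,0.002],
  [0,-0.7,0.1,7,-0.001,0.002,0.002],
  [0,-0.7,0.1,3,0,0,0],
  [0,0,0,0,0,0,0],
])

```text
clock: 9.25
tool_pos: [0.5782, 0.0156, 0.0985]
eef_rot: [0.784, 0.548, 0.239, -0.165]
contact_force: [-4.3, -4.0, 4.7]
opening: 0.128
```

```bash
python3 - <<'E'
from h import *
print(tip(),r.get_state()['contact_force'])
a=r.snapshot("top")[:,:,::-1];cv2.imwrite("pics/top3.png",a)
cv2.imwrite("pics/top3c.png",cv2.resize(a[130:230,265:375],None,fx=7,fy=6 if 0 else 7,interpolation=2)[:600,:770])
t,Rt=tgt(-48,6,12);plan(t,Rt,3,hand=0)
E
```

```text
(array([-44.5651,   0.7396,  20.1652]), array([ 0.2798, 11.76  , -0.0427])) [-4.2841 -4.0106  4.7484]
[[0.0, -2.1, 0.3, 4.3, -0.0, 0.001, 0.002], [0.0, -2.1, 0.3, 4.3, -0.0, 0.001, 0.002], [0.0, -2.1, 0.3, 4.3, -0.0, 0.001, 0.002], [0.0, 0.0, 0.0, 0.0, 0.0, 0.0, 0.0], [0.0, 0.0, 0.0, 0.0, 0.0, 0.0, 0.0], [0.0, 0.0, 0.0, 0.0, 0.0, 0.0, 0.0], [0.0, 0.0, 0.0, 0.0, 0.0, 0.0, 0.0], [0.0, 0.0, 0.0, 0.0, 0.0, 0.0, 0.0]]
```

View pics/top3c.png

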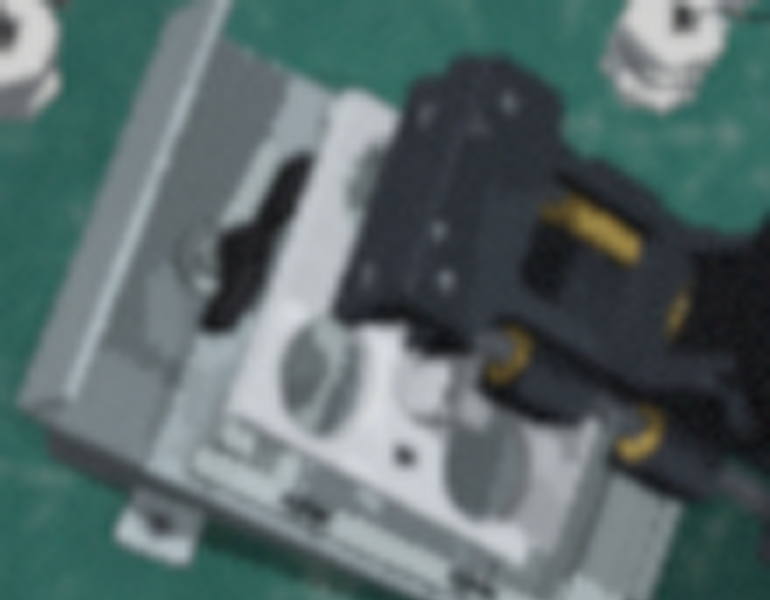

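>>> play_rows([
  [0,-1,0,-5,0,0,0],
  [0,-3,0,-4,0,0,0],
  [0,-3,0,0,0,0,0],
  [0,-3,0.5,0,0,0,0.002],
  [0,-1,0.3,1,0,0.001,0.002],
  [0,0,0,1,0,0.001,0.001],
  [0,0,0,0,0,0,0],
  [0,0,0,0,0,0,0],
])

```text
clock: 10.3
tool_pos: [0.5742, 0.0015, 0.0977]
eef_rot: [0.786, 0.545, 0.239, -0.166]
contact_force: [-0.4, -0.6, -3.4]
opening: 0.134
```

```bash
python3 - <<'E'
from h import *
print(tip(),r.get_state()['contact_force'],r.get_state()['moment'])
a=r.snapshot("top")[:,:,::-1];cv2.imwrite("pics/top4.png",a)
cv2.imwrite("pics/top4c.png",cv2.resize(a[130:230,265:375],None,fx=7,fy=7,interpolation=2)[:600,:770])
t,Rt=tgt(-54,10,12);plan(t,Rt,4,hand=0)
E
```

```text
(array([-58.3224,   0.0042,  24.7076]), array([-0.1133, 11.8597,  0.0208])) [-0.3732 -0.5851 -3.3601] [-0.8585  0.3356  0.0005]
[[0.0, 0.3, -0.0, 3.8, 0.0, 0.001, -0.0], [0.0, 0.3, -0.0, 3.8, 0.0, 0.001, -0.0], [0.0, 0.3, -0.0, 3.8, 0.0, 0.001, -0.0], [0.0, 0.3, -0.0, 3.8, 0.0, 0.001, -0.0], [0.0, 0.0, 0.0, 0.0, 0.0, 0.0, 0.0], [0.0, 0.0, 0.0, 0.0, 0.0, 0.0, 0.0], [0.0, 0.0, 0.0, 0.0, 0.0, 0.0, 0.0], [0.0, 0.0, 0.0, 0.0, 0.0, 0.0, 0.0]]
```

View pics/top4c.png

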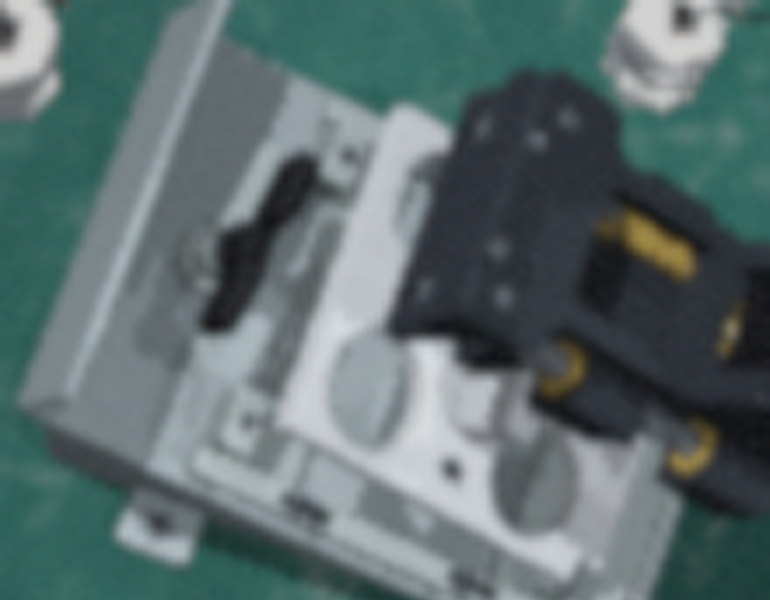

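>>> play_rows([
  [0,0.5,0,3.5,0,0.001,0],
  [0,0.5,0,3.5,0,0.001,0],
  [0,0.5,0,3.5,0,0,0.001],
  [0,0,0,1,0,0,0.001],
  [0,0,0,0,0,0,0],
  [0,0,0,0,0,0,0],
  [0,0,0,0,0,0,0],
  [0,0,0,0,0,0,0],
])

```text
clock: 11.35
tool_pos: [0.5772, 0.0094, 0.0884]
eef_rot: [0.786, 0.544, 0.24, -0.167]
contact_force: [0.4, -0.9, -3.1]
opening: 0.135
```

```bash
python3 - <<'E'
from h import *
print(tip(),r.get_state()['contact_force'],r.get_state()['moment'])
for n in("top","side"):
    a=r.snapshot(n)[:,:,::-1];cv2.imwrite(f"pics/{n}5.png",a)
    b=a[130:230,265:375] if n=="top" else a[140:240,195:305]
    cv2.imwrite(f"pics/{n}5c.png",cv2.resize(b,None,fx=7,fy=7,interpolation=2)[:600,:770])
E
```

```text
(array([-53.9154,   0.1196,  12.8581]), array([-0.2217, 11.9859,  0.0443])) [ 0.3701 -0.8877 -3.1126] [-0.8599  0.3002  0.005 ]
```

View pics/top5c.png

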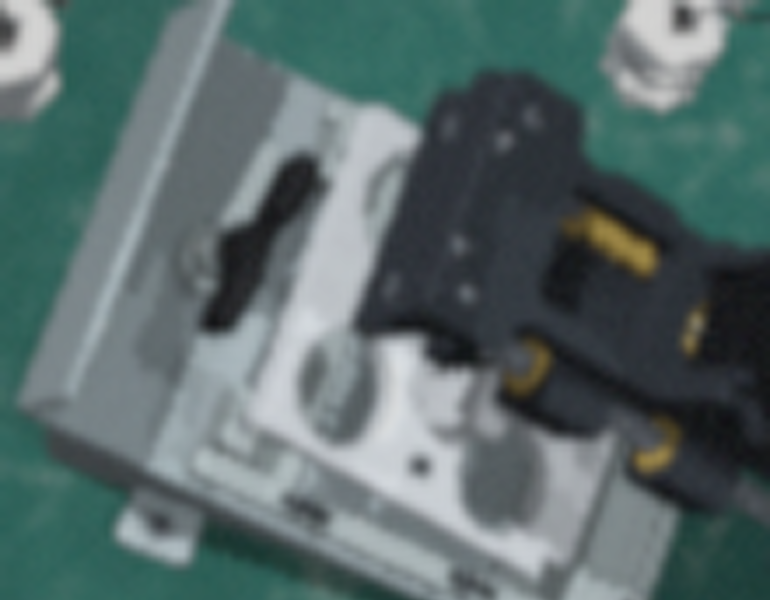

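View pics/side5c.png

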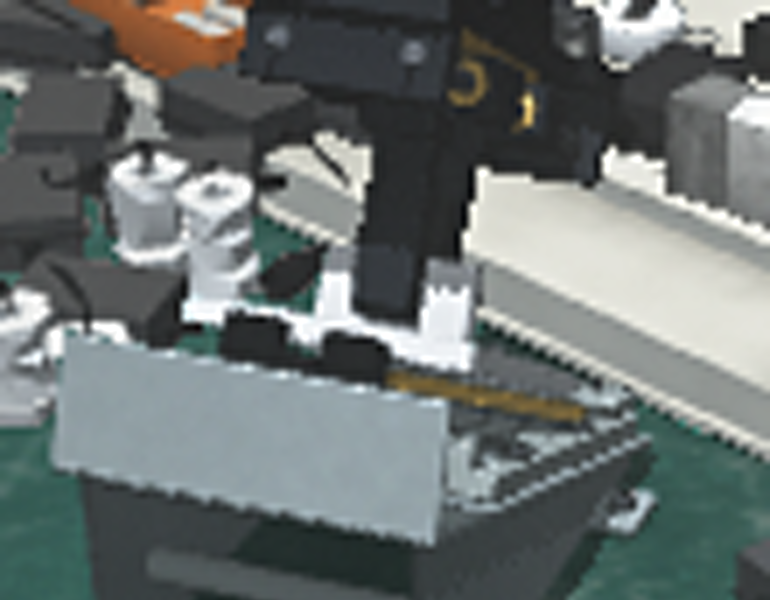

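```bash
python3 - <<'E'
from h import *
p,R=cur();Rp=np.array([R[:,0],-R[:,1],-R[:,2]]).T
P=lambda *a:p+Rp@(np.array(a)-[0,0,HT])/1e3
for n,i0 in(("top",(265,130)),("side",(195,140))):
    a=cv2.imread(f"pics/{n}5.png");x0,y0=i0;s=7;b=cv2.resize(a[y0:y0+100,x0:x0+110],None,fx=s,fy=s,interpolation=2)
    def L(pts,c):
        q=[((proj(n,X)+.5-[x0,y0])*s).astype(int) for X in pts]
        for i in range(len(q)-1): cv2.line(b,tuple(map(int,q[i])),tuple(map(int,q[i+1])),c,1)
    L([P(-56,-50,8),P(56,-50,8),P(56,50,8),P(-56,50,8)],(0,0,255))
    L([P(56,-50,0),P(56,50,0)],(255,0,0))
    L([P(6,-28,36),P(6,28,36)],(0,160,0))
    T=lambda *a:O+S@(np.array(a)/1e3)
    for sg in (1,-1):L([T(50,53*sg,6),T(-50,53*sg,6)],(255,0,255))
    L([T(116,-63.5,37),T(116,63.5,37)],(0,255,255))
    cv2.imwrite(f"pics/{n}5o.png",b[:600])
E
```

```text
(no output)
```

View pics/top5o.png

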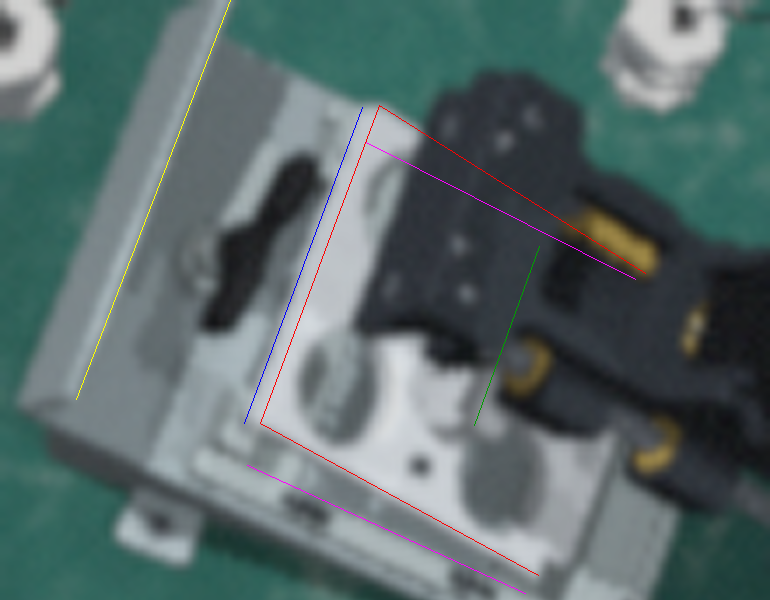

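View pics/side5o.png

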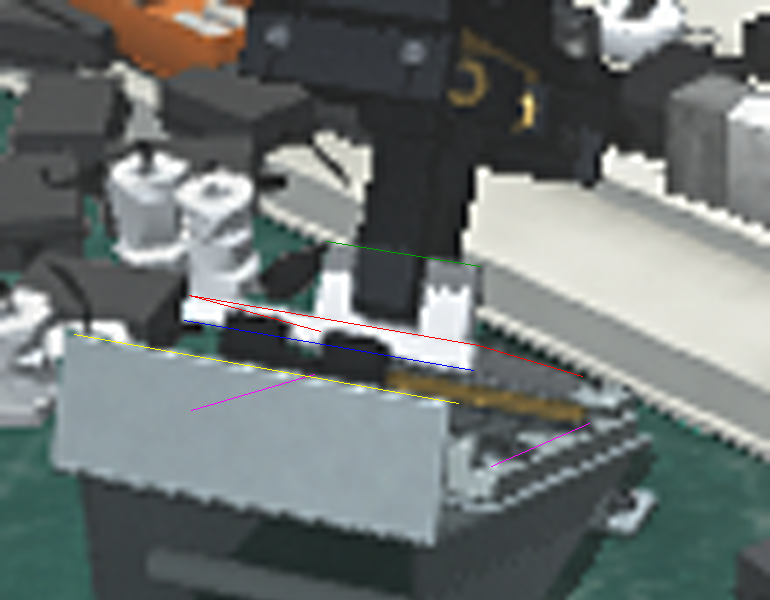

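```bash
python3 - <<'E'
from h import *
for a,b in(((297.5,128.5),(203,187)),((275,186),(258.5,197))):
    print(onz("top",*a,.1264),onz("side",*b,.1264))
p,R=cur();Rp=np.array([R[:,0],-R[:,1],-R[:,2]]).T
P=lambda *a:p+Rp@(np.array(a)-[0,0,HT])/1e3
for y in(-50,50):
  for z in (0,8):print(y,z,proj("top",P(56,y,z)),proj("side",P(56,y,z)))
def zoom(n,x0,y0,w,h,s,o):
    a=cv2.imread(f"pics/{n}5.png")[y0:y0+h,x0:x0+w];a=cv2.resize(a,None,fx=s,fy=s,interpolation=cv2.INTER_NEAREST)
    for i in range(0,w,5): cv2.line(a,(i*s,0),(i*s,h*s),(0,0,255) if (x0+i)%10==0 else (0,200,255),1)
    for i in range(0,h,5): cv2.line(a,(0,i*s),(w*s,i*s),(0,0,255) if (y0+i)%10==0 else (0,200,255),1)
    cv2.imwrite(o,a)
zoom("top",290,130,50,70,8,"pics/q1.png");zoom("side",190,175,80,45,9,"pics/q2.png")
E
```

```text
[0.671  0.0808 0.1264] [0.6758 0.0797 0.1264]
[0.5533 0.1256 0.1264] [0.5551 0.1248 0.1264]
-50 0 [316.3074 144.842 ] [220.8918 185.2748]
-50 8 [318.6894 144.5296] [221.5443 181.7833]
50 0 [299.3823 189.9386] [262.1251 192.486 ]
50 8 [301.6756 189.9774] [262.7938 188.8718]
```

View pics/q1.png

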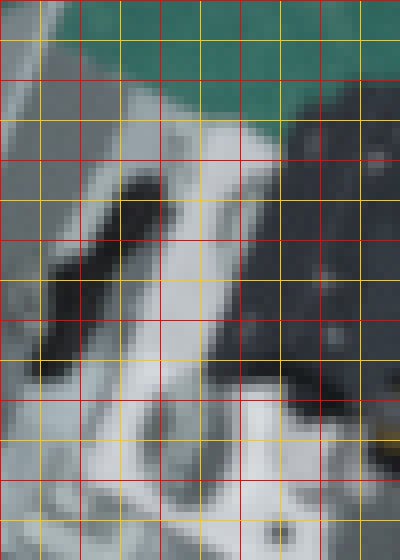

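View pics/q2.png

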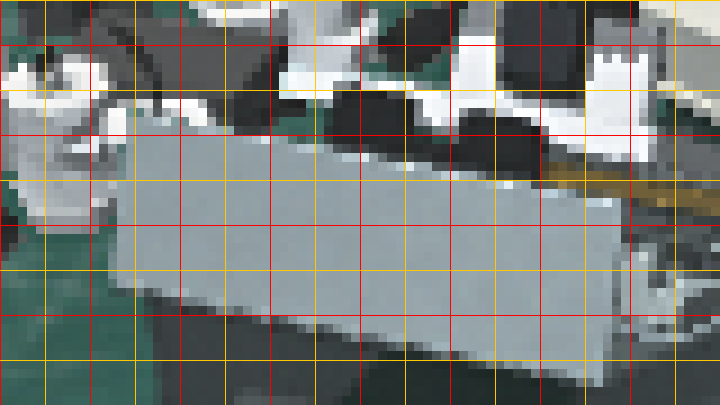

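>>> play_rows([
  [0,-0.4,0.3,2,0,0,0],
  [0,-0.4,0.3,2,0,0,0.001],
  [0,-0.4,0.3,2,0,0,0.001],
  [0,-0.2,0,1,0,0,0],
  [0,-0.2,0,1,0,0,0],
  [0,0,0,0,0,0,0],
  [0,0,0,0,0,0,0],
  [0,0,0,0,0,0,0],
])

```text
clock: 12.45
tool_pos: [0.5793, 0.0123, 0.0804]
eef_rot: [0.787, 0.543, 0.239, -0.168]
contact_force: [-0.7, 0.4, -3.2]
opening: 0.13
```

```bash
cat > st.py <<'E'
from h import *
s=r.get_state();t,a=tip();Ft=S.T@(s['contact_force']-np.array([-.1,-.2,-3.2]))
print(s['clock'],"tip",t,"yaw/raise/roll",a,"Fseat",Ft,"M",s['moment'],"op",s['opening'])
E
python3 st.py
```

```text
12.45 tip [-53.7354  -0.6621   4.0528] yaw/raise/roll [-0.3448 11.9886  0.0754] Fseat [ 0.3417  0.7245 -0.0984] M [-0.8796  0.3307 -0.0159] op 0.13046595506998923
```

>>> play_rows([
  [0,-0.2,0,0.8,0,0,-0.003],
  [0,-0.2,0,0.8,0,0,-0.003],
  [0,-0.2,0,0.8,0,0,-0.002],
  [0,0,0,0,0,0,0],
  [0,0,0,0,0,0,0],
  [0,0,0,0,0,0,0],
  [0,0,0,0,0,0,0],
  [0,0,0,0,0,0,0],
])

```text
clock: 13.45
tool_pos: [0.5796, 0.0131, 0.0779]
eef_rot: [0.785, 0.547, 0.24, -0.166]
contact_force: [0.3, 0.9, -2.4]
opening: 0.129
```

```bash
python3 st.py
```

```text
13.45 tip [-53.8936  -1.3036   1.4819] yaw/raise/roll [ 0.1544 11.9871 -0.0358] Fseat [1.3508 0.0048 0.2986] M [-0.8541  0.3428  0.0115] op 0.12922268003991783
```

>>> play_rows([
  [0,-0.1,-0.2,0.5,0,0,0],
  [0,-0.1,-0.2,0.5,0,0,0],
  [0,-0.1,0,0.5,0,0,0],
  [0,-0.1,0,0.5,0,0,0],
  [0,0,0,0,0,0,0],
  [0,0,0,0,0,0,0],
  [0,0,0,0,0,0,0],
  [0,0,0,0,0,0,0],
])

```text
clock: 14.45
tool_pos: [0.5795, 0.0139, 0.0765]
eef_rot: [0.785, 0.547, 0.24, -0.166]
contact_force: [-0.8, -0.3, -1.6]
opening: 0.135
```

```bash
python3 st.py
```

```text
14.45 tip [-53.7458  -0.9353  -0.1456] yaw/raise/roll [ 0.1681 11.9834 -0.0582] Fseat [0.2505 0.5612 1.5953] M [-0.8291  0.4213  0.0029] op 0.13487970146669162
```

>>> play_rows([
  [0,-0.2,0,0.8,0,0,0],
  [0,-0.2,0,0.8,0,0,0],
  [0,0,0,0,0,0,0],
  [0,0,0,0,0,0,0],
  [0,0,0,0,0,0,0],
  [0,0,0,0,0,0,0],
  [0,0,0,0,0,0,0],
  [0,0,0,0,0,0,0],
])

```text
clock: 15.45
tool_pos: [0.5797, 0.0143, 0.076]
eef_rot: [0.784, 0.547, 0.24, -0.166]
contact_force: [-1.4, -1.7, 2.5]
opening: 0.135
```

```bash
python3 st.py
```

```text
15.45 tip [-53.5086  -1.0176  -0.6866] yaw/raise/roll [ 0.2105 11.9713 -0.0965] Fseat [0.4405 0.7145 6.019 ] M [-0.9997  0.5714  0.1681] op 0.1352507012380098
```

>>> play_rows([
  [0,0,0,-0.8,0,0,0],
  [0,-1.5,0,-0.4,0,0,0],
  [0,-1.5,0,-0.4,0,0,0],
  [0,-1.5,0,-0.3,0,0,0],
  [0,-1.5,0,-0.3,0,0,0],
  [0,-1,0,-0.2,0,0,0],
  [0,0,0,0,0,0,0],
  [0,0,0,0,0,0,0],
])

```text
clock: 16.45
tool_pos: [0.5786, 0.0093, 0.0749]
eef_rot: [0.784, 0.547, 0.243, -0.166]
contact_force: [0.3, 0.2, 0.1]
opening: 0.129
```

```bash
python3 st.py
```

```text
16.45 tip [-58.5206  -1.9338  -0.1438] yaw/raise/roll [ 0.3107 12.2127 -0.2055] Fseat [ 1.6868 -0.2886  2.8582] M [-0.3311  0.2822  0.0124] op 0.12851582622042032
```

>>> play_rows([
  [0,0,-0.4,-0.6,0.002,0,0.002],
  [0,-1.2,-0.4,-0.4,0.001,-0.001,0.002],
  [0,-1.2,0,-0.3,0,0,0.001],
  [0,-1.2,0,-0.3,0,0,0],
  [0,-1.2,0,-0.3,0,0,0],
  [0,0,0,0,0,0,0],
  [0,0,0,0,0,0,0],
  [0,0,0,0,0,0,0],
])

```text
clock: 17.45
tool_pos: [0.5749, 0.0028, 0.0719]
eef_rot: [0.786, 0.545, 0.239, -0.168]
contact_force: [0.2, 0.2, -2.8]
opening: 0.132
```

```bash
python3 st.py
```

```text
17.45 tip [-66.6672  -0.1853   0.1348] yaw/raise/roll [-0.1112 11.9648  0.1334] Fseat [ 0.5882 -0.1933  0.1862] M [-0.8386  0.3047  0.0105] op 0.13249547270542436
```

>>> play_rows([
  [0,-0.8,0.2,-0.2,0,0,0],
  [0,0,0,0,0,0,0],
  [0,-0.8,0.1,-0.2,0,0,0],
  [0,0,0,0,0,0,0],
  [0,0,0,0,0,0,0],
  [0,0,0,0,0,0,0],
  [0,0,0,0,0,0,0],
  [0,0,0,0,0,0,0],
])

```text
clock: 18.45
tool_pos: [0.5748, 0.0017, 0.0716]
eef_rot: [0.786, 0.545, 0.239, -0.168]
contact_force: [0.3, 0.7, -2.8]
opening: 0.13
```

```bash
python3 st.py
```

```text
18.45 tip [-67.6979  -0.4403   0.1858] yaw/raise/roll [-0.1021 12.0152  0.1362] Fseat [ 1.0646 -0.0411  0.0161] M [-0.7683  0.2696 -0.0675] op 0.13019989378044358
```

>>> play_rows([
  [0,-1,0,-0.2,0,0,0],
  [0,0,0,0,0,0,0],
  [0,-1,0,-0.2,0,0,0],
  [0,0,0,0,0,0,0],
  [0,0,0,0,0,0,0],
  [0,0,0,0,0,0,0],
  [0,0,0,0,0,0,0],
  [0,0,0,0,0,0,0],
])

```text
clock: 19.45
tool_pos: [0.5748, 0.0014, 0.0717]
eef_rot: [0.785, 0.545, 0.241, -0.168]
contact_force: [-0.0, 2.0, -1.2]
opening: 0.135
```

```bash
python3 st.py
```

```text
19.45 tip [-67.8399  -0.6045   0.2908] yaw/raise/roll [-0.0368 12.1672  0.0992] Fseat [2.6647 0.6606 1.1268] M [-0.3554  0.1966 -0.0235] op 0.13508904955699164
```

>>> play_rows([
  [0,-2,0,-0.4,0,0,0],
  [0,-2,0,-0.4,0,0,0],
  [0,-2,0,-0.4,0,0,0],
  [0,-2,0,-0.4,0,0,0],
  [0,-1.5,0,-0.3,0,0,0],
  [0,-1.5,0,-0.3,0,0,0],
  [0,-1.5,0,-0.3,0,0,0],
  [0,-1.5,0,-0.3,0,0,0],
])

```text
clock: 20.45
tool_pos: [0.5731, -0.0029, 0.0711]
eef_rot: [0.782, 0.546, 0.247, -0.171]
contact_force: [0.8, 6.0, 0.1]
opening: 0.133
```

```bash
python3 st.py;python3 - <<'E'
from h import *
t,Rt=tgt(-71.5,0.2,5,y=-.4);plan(t,Rt,8,hand=0,nd=2)
E
```

```text
20.45 tip [-72.0101  -0.9229   0.4878] yaw/raise/roll [ 0.3078 13.0162 -0.043 ] Fseat [6.898  1.3222 0.73  ] M [ 0.6655 -0.038  -0.1206] op 0.13273074874559265
[[0.0, 0.19, -0.02, 1.25, -0.0, -0.017, 0.001], [0.0, 0.22, -0.02, 1.25, -0.0, -0.017, 0.001], [0.0, 0.24, -0.02, 1.24, -0.0, -0.017, 0.001], [0.0, 0.26, -0.02, 1.24, -0.0, -0.017, 0.001], [0.0, 0.28, -0.02, 1.23, -0.0, -0.017, 0.001], [0.0, 0.3, -0.02, 1.23, -0.0, -0.017, 0.001], [0.0, 0.32, -0.02, 1.22, -0.0, -0.017, 0.001], [0.0, 0.35, -0.02, 1.22, -0.0, -0.017, 0.001]]
```

>>> play_rows([
  [0,-1,-0.1,1,0,-0.018,0.001],
  [0,-1,-0.1,1,0,-0.018,0.001],
  [0,-1,-0.1,1,0,-0.018,0.001],
  [0,-1,-0.1,1,0,-0.018,0.001],
  [0,-1.3,-0.1,0,0,0,0],
  [0,-1.3,-0.1,-0.2,0,0,0],
  [0,-1.3,0,-0.2,0,0,0],
  [0,-1.3,0,-0.2,0,0,0],
])

```text
clock: 21.45
tool_pos: [0.5739, -0.0005, 0.0679]
eef_rot: [0.789, 0.551, 0.225, -0.154]
contact_force: [0.5, 5.6, 0.6]
opening: 0.133
```

```bash
python3 st.py
```

```text
21.45 tip [-72.3439  -0.9719   0.328 ] yaw/raise/roll [ 0.3535  9.6166 -0.1788] Fseat [6.6193 1.4598 1.4328] M [ 0.6844  0.0163 -0.1352] op 0.13287292102732318
```

>>> play_rows([
  [0,-0.8,-0.1,1,0,-0.018,0.002],
  [0,-0.8,-0.1,1,0,-0.018,0.002],
  [0,-0.8,-0.1,1,0,-0.018,0.002],
  [0,-0.8,-0.1,1,0,-0.018,0],
  [0,-0.8,-0.1,1,0,-0.018,0],
  [0,-1.1,-0.1,0,0.001,0,0],
  [0,-1.1,0,-0.1,0.001,0,0],
  [0,-1.1,0,-0.1,0,0,0],
])

```text
clock: 22.45
tool_pos: [0.5753, 0.003, 0.0636]
eef_rot: [0.797, 0.556, 0.194, -0.132]
contact_force: [1.6, 4.8, 1.2]
opening: 0.134
```

```bash
python3 st.py
```

```text
22.45 tip [-72.152   -0.9629   0.2021] yaw/raise/roll [ 0.2366  5.1197 -0.1754] Fseat [6.5026 0.1605 2.104 ] M [ 0.7171  0.0459 -0.07  ] op 0.13424740525527648
```

>>> play_rows([
  [0,-0.7,-0.1,1,0.001,-0.018,0.001],
  [0,-0.7,-0.1,1,0.001,-0.018,0.001],
  [0,-0.7,-0.1,1,0.001,-0.018,0.001],
  [0,-0.7,-0.1,1,0,-0.018,0],
  [0,-0.7,-0.1,1,0,-0.018,0],
  [0,-0.9,0,0.5,0,-0.005,0],
  [0,-0.9,0,0.3,0,0,0],
  [0,-0.9,0,0.2,0,0,0],
])

```text
clock: 23.45
tool_pos: [0.5767, 0.0062, 0.0586]
eef_rot: [0.805, 0.561, 0.159, -0.109]
contact_force: [-0.4, 5.2, 3.6]
opening: 0.127
```

```bash
python3 st.py
```

```text
23.45 tip [-72.1576  -1.0636  -0.0878] yaw/raise/roll [ 0.2218  0.2348 -0.1369] Fseat [7.1784 2.1623 4.4527] M [ 0.8812  0.1205 -0.088 ] op 0.12737973251827633
```

>>> play_rows([
  [0,-0.5,0,0.8,0,-0.006,0],
  [0,0,0,0.8,0,-0.004,0],
  [0,0.3,0,0.6,0,0,0],
  [0,0.5,0,0.6,0,0,0],
  [0,0.5,0,0.5,0,0,0],
  [0,0.5,0,0.5,0,0,0],
  [0,0.5,0,0.5,0,0,0],
  [0,0,0,0.5,0,0,0],
])

```text
clock: 24.45
tool_pos: [0.5767, 0.0061, 0.0585]
eef_rot: [0.807, 0.56, 0.155, -0.105]
contact_force: [-1.8, 3.4, 6.4]
opening: 0.135
```

```bash
python3 st.py; python3 - <<'E'
from h import *
for n in("top","side"):
    a=r.snapshot(n)[:,:,::-1];cv2.imwrite(f"pics/{n}6.png",a)
    b=a[130:230,265:375] if n=="top" else a[140:240,195:305]
    cv2.imwrite(f"pics/{n}6c.png",cv2.resize(b,None,fx=7,fy=7,interpolation=2)[:600,:770])
E
```

```text
24.45 tip [-72.4134  -0.8975   0.5872] yaw/raise/roll [ 0.01   -0.3879 -0.266 ] Fseat [6.1756 2.8067 7.8344] M [1.0201 0.2416 0.099 ] op 0.13523011740027954
```

View pics/top6c.png

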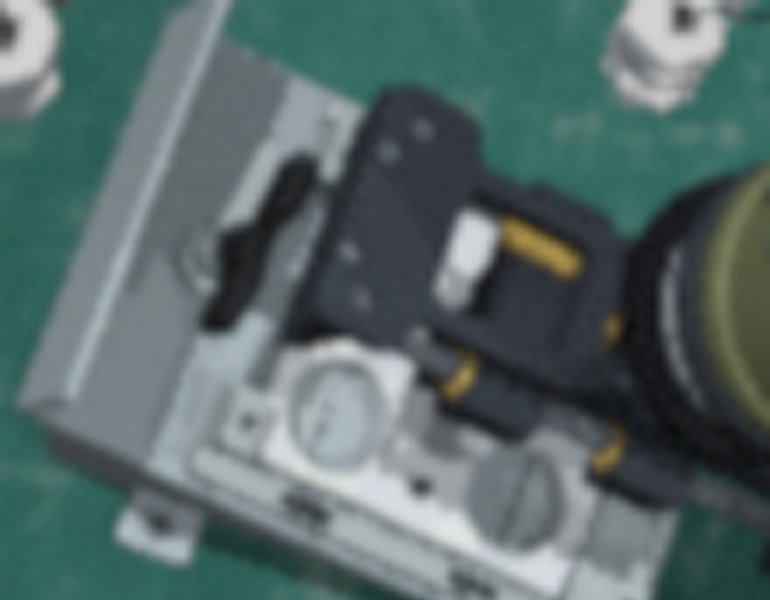

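View pics/side6c.png

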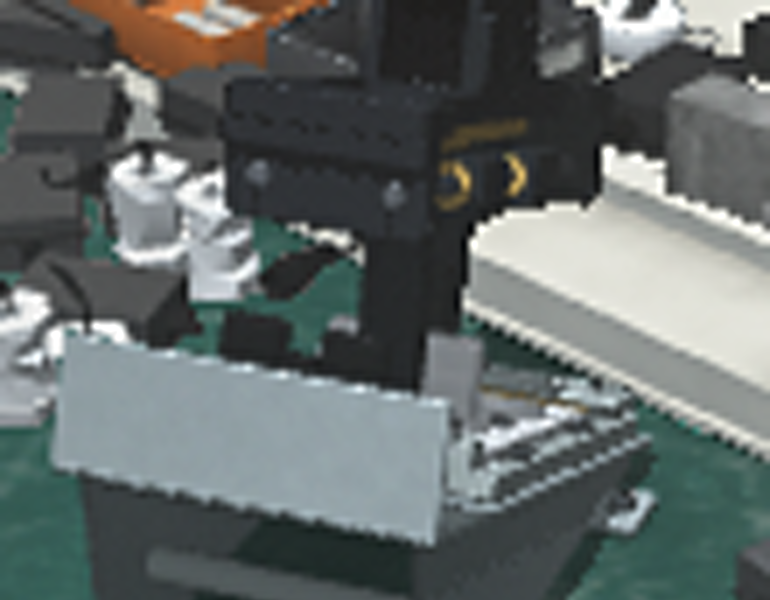

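>>> play_rows([
  [0,0.5,-0.2,0,0,0.003,0],
  [0,0.8,-0.2,0,0,0.002,0],
  [0,0.8,-0.2,0,0.002,0,0],
  [0,0.8,0,0,0,0,0],
  [0,0.8,0,0.1,0,0,0],
  [0,0.8,0,0.1,0,0,0],
  [0,0.5,0,0.1,0,0,0],
  [0,0,0,0.1,0,0,0],
])

```text
clock: 25.55
tool_pos: [0.5769, 0.0066, 0.0587]
eef_rot: [0.808, 0.559, 0.155, -0.106]
contact_force: [-0.4, -0.2, 2.1]
opening: 0.134
```

```bash
python3 st.py
```

```text
25.55 tip [-71.8123  -0.645    0.6145] yaw/raise/roll [-0.1792 -0.3955 -0.1652] Fseat [1.9207 0.3117 4.987 ] M [0.1929 0.215  0.0226] op 0.13406905005337116
```

>>> play_rows([
  [0,1,0,-0.1,0,0.002,0],
  [0,1,0,-0.1,0,0.002,0],
  [0,1,0,0,0,0,0],
  [0,0.5,0,0,0,0,0],
  [0.3,0,0,0,0,0,0],
  [0.3,0,0,0,0,0,0],
  [0.3,0,0,0,0,0,0],
  [0.3,0,0,0,0,0,0],
])

```text
clock: 26.55
tool_pos: [0.5781, 0.0087, 0.0595]
eef_rot: [0.807, 0.559, 0.156, -0.107]
contact_force: [-0.3, 0.2, 0.7]
opening: 0.3
```

```bash
python3 st.py; python3 - <<'E'
from h import *
p,R=cur()
# retreat 60mm along -tool z, then knob approach pose: tool z=-seat z, tool x along seat -x? print joints
print(r.get_state()['q'])
E
```

```text
26.55 tip [-69.3168  -1.0257   0.3325] yaw/raise/roll [-0.1903 -0.2466 -0.1737] Fseat [1.7476 0.3474 3.5225] M [-0.3377  0.1519 -0.0274] op 0.30007641485859476
[ 0.4406  0.9686 -0.5736  1.9242  0.3992  0.2503  0.9412]
```

>>> play_rows([
  [0.3,0,0,-8,0,0,0],
  [0.3,0,0,-12,0,0,0],
  [0.3,0,0,-15,0,0,0],
  [0.25,0,0,-15,0,0,0],
  [0.25,-30,0,-5,0,0,0],
  [0.25,-35,0,0,0,0,0],
  [0.25,-20,0,0,0,0,0],
  [0.25,0,0,0,0,0,0],
])

```text
clock: 27.55
tool_pos: [0.5439, -0.0887, 0.0861]
eef_rot: [0.807, 0.559, 0.158, -0.104]
contact_force: [-0.4, 0.6, -0.6]
opening: 0.25
```

```bash
python3 st.py; python3 - <<'E'
from h import *
print(r.get_state()['q'])
for n in("top","side"):
    a=r.snapshot(n)[:,:,::-1];cv2.imwrite(f"pics/{n}7.png",a)
    b=a[125:225,265:375] if n=="top" else a[150:250,195:305]
    cv2.imwrite(f"pics/{n}7c.png",cv2.resize(b,None,fx=7,fy=7,interpolation=2)[:600,:770])
E
```

```text
27.55 tip [-155.0341   -3.1295   63.5838] yaw/raise/roll [-0.0982 -0.1812 -0.5473] Fseat [1.5646 0.5889 2.1379] M [-0.314   0.1046  0.0459] op 0.25025348759720406
[ 0.6838  0.9392 -0.6678  1.9392  0.4227  0.3609  1.0776]
```

View pics/top7c.png

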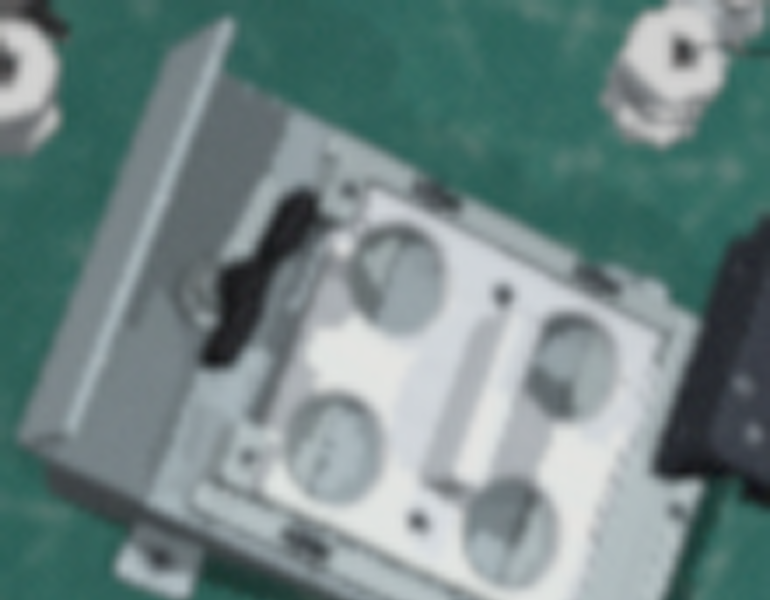

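View pics/side7c.png

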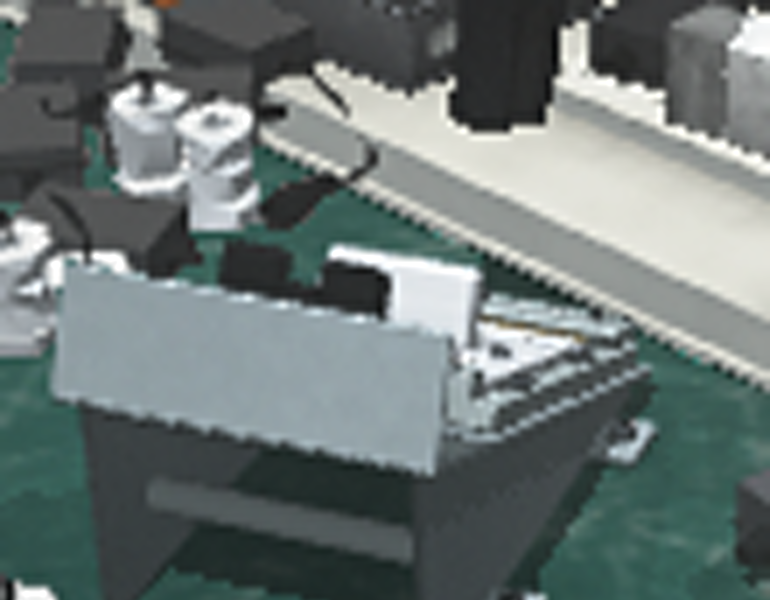

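```bash
cat >> h.py <<'E'
def ktgt(x,y,z,cw):
    A=S@Ro.from_euler('z',-cw).as_matrix()
    return O+S@np.array([x,y,z])/1e3, np.array([A[:,0],-A[:,1],-A[:,2]]).T
def kst():
    p,R=cur();A=S.T@np.array([R[:,0],-R[:,1],-R[:,2]]).T
    e=Ro.from_matrix(A).as_euler('ZYX')*[-1,-1,1]
    s=r.get_state();print(s['clock'],"tcp seat",S.T@(p-O)*1e3,"cw/pitch/roll",e,"F",S.T@s['contact_force'],"Mseat",S.T@s['moment'],"op",s['opening'],"q",s['q'])
E
python3 - <<'E'
from h import *
kst()
im=cv2.imread("pics/top7.png");m=(im.max(2)<60).astype(np.uint8);m[:145]=0;m[182:]=0;m[:,:285]=0;m[:,318:]=0
ys,xs=np.where(m);print(len(xs),xs.mean(),ys.mean())
for u,v in((308.5,153.5),(295.3,175.5),(xs.mean(),ys.mean())):
    o,d=ray("top",u,v);n=S[:,2];X=o+d*(((O-o)@n+.044)/(d@n));print(S.T@(X-O)*1e3)
t,Rt=ktgt(83,0.5,62,.1);plan(t,Rt,7,hand=.25)
E
```

```text
27.65 tcp seat [-84.2462  -3.274   76.0099] cw/pitch/roll [-0.0018 -0.0014 -0.0098] F [0.4597 0.0083 0.4484] Mseat [ 0.0216  0.3123 -0.0044] op 0.2499908722410994 q [ 0.681   0.9385 -0.6698  1.939   0.4224  0.3603  1.0773]
120 301.23333333333335 164.34166666666667
[ 78.4144 -24.6852  44.    ]
[88.1866 27.9775 44.    ]
[84.7629  2.135  44.    ]
[[0.25, 23.9, -0.5, 2.0, 0.001, 0.0, 0.015], [0.25, 23.9, -0.9, 2.0, 0.001, 0.0, 0.015], [0.25, 23.9, -1.2, 2.0, 0.001, 0.0, 0.015], [0.25, 23.9, -1.5, 2.0, 0.001, 0.0, 0.015], [0.25, 23.8, -1.9, 2.0, 0.001, 0.0, 0.015], [0.25, 23.8, -2.2, 2.0, 0.001, 0.0, 0.015], [0.25, 23.8, -2.6, 2.0, 0.001, 0.0, 0.015], [0.25, 0.0, 0.0, 0.0, 0.0, 0.0, 0.0]]
```

>>> play_rows([
  [0.25,23,-0.5,1.5,0,0,0.02],
  [0.25,23,-1,1.5,0,0,0.02],
  [0.25,23,-1,1.5,0,0,0.02],
  [0.25,23,-2,1.5,0,0,0.02],
  [0.25,23,-2,1.5,0,0,0.02],
  [0.25,22,-3,1.5,0,0,0.02],
  [0.25,15,-2,1,0,0,0.01],
  [0.25,0,0,0,0,0,0],
])

```text
clock: 28.65
tool_pos: [0.596, 0.0714, 0.1427]
eef_rot: [0.836, 0.513, 0.156, -0.118]
contact_force: [0.5, -0.6, -0.1]
opening: 0.252
```

```bash
python3 - <<'E'
from h import *
kst()
t,Rt=ktgt(83,1,50,.14);plan(t,Rt,3,hand=.25,nd=2)
E
```

```text
28.65 tcp seat [90.1671  3.8565 65.624 ] cw/pitch/roll [ 0.113   0.0111 -0.0062] F [-0.4473 -0.6548  0.0303] Mseat [ 0.0187  0.3921 -0.0028] op 0.25237177599187505 q [ 0.3624  0.8401 -0.6295  1.8769  0.27    0.3689  0.8057]
[[0.25, -2.32, 1.18, 5.19, 0.002, -0.004, 0.009], [0.25, -2.29, 1.21, 5.2, 0.002, -0.004, 0.009], [0.25, -2.26, 1.25, 5.2, 0.002, -0.004, 0.009], [0.25, 0.0, 0.0, 0.0, 0.0, 0.0, 0.0], [0.25, 0.0, 0.0, 0.0, 0.0, 0.0, 0.0], [0.25, 0.0, 0.0, 0.0, 0.0, 0.0, 0.0], [0.25, 0.0, 0.0, 0.0, 0.0, 0.0, 0.0], [0.25, 0.0, 0.0, 0.0, 0.0, 0.0, 0.0]]
```

Align at height about 52 first.

>>> play_rows([
  [0.25,-2.3,1.2,3.5,0.002,-0.004,0.009],
  [0.25,-2,1,3.5,0.002,-0.004,0.009],
  [0.25,-1.5,0.5,2,0.002,-0.003,0.005],
  [0.25,0,0,0,0,0,0],
  [0.25,0,0,0,0,0,0],
  [0.25,0,0,0,0,0,0],
  [0.25,0,0,0,0,0,0],
  [0.25,0,0,0,0,0,0],
])

```text
clock: 29.65
tool_pos: [0.5961, 0.0647, 0.1297]
eef_rot: [0.844, 0.502, 0.147, -0.119]
contact_force: [0.2, 1.0, -0.3]
opening: 0.248
```

```bash
python3 - <<'E'
from h import *
kst()
for n in("top","side"):
    a=r.snapshot(n)[:,:,::-1];cv2.imwrite(f"pics/{n}8.png",a)
b=a[130:230,195:305]
cv2.imwrite(f"pics/side8c.png",cv2.resize(b,None,fx=7,fy=7,interpolation=2)[:600,:770])
t,Rt=ktgt(83,1,22,.14);plan(t,Rt,6,hand=.25,nd=2)
E
```

```text
29.65 tcp seat [79.494   1.3774 55.8439] cw/pitch/roll [ 0.142  -0.0038  0.0006] F [ 0.8089  0.1633 -0.6902] Mseat [-0.0076  0.3751 -0.0091] op 0.24772427029696537 q [ 0.3552  0.8582 -0.6074  1.8696  0.2682  0.37    0.7929]
[[0.25, 0.61, -0.02, 5.64, -0.0, 0.001, -0.0], [0.25, 0.6, -0.02, 5.64, -0.0, 0.001, -0.0], [0.25, 0.6, -0.02, 5.64, -0.0, 0.001, -0.0], [0.25, 0.6, -0.02, 5.64, -0.0, 0.001, -0.0], [0.25, 0.59, -0.02, 5.64, -0.0, 0.001, -0.0], [0.25, 0.59, -0.02, 5.64, -0.0, 0.001, -0.0], [0.25, 0.0, 0.0, 0.0, 0.0, 0.0, 0.0], [0.25, 0.0, 0.0, 0.0, 0.0, 0.0, 0.0]]
```

View pics/side8c.png

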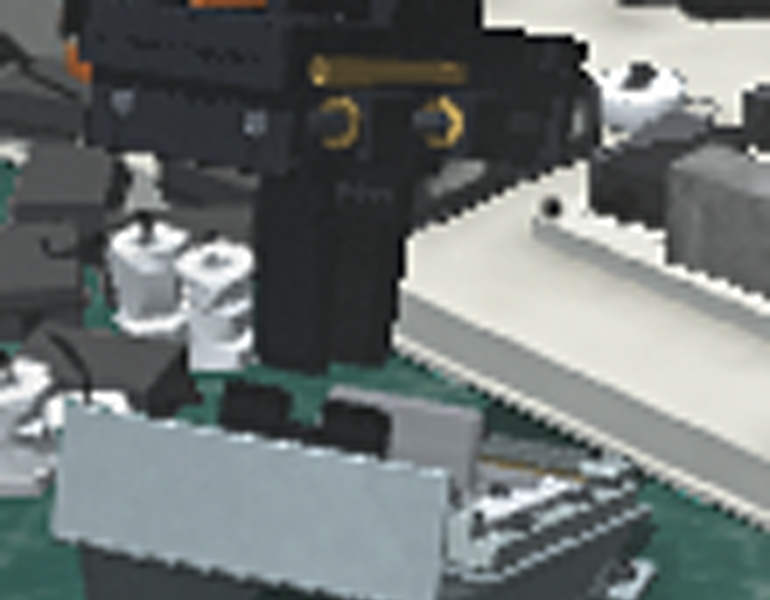

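>>> play_rows([
  [0.25,1.3,0.5,0,0,0.001,0],
  [0.25,1.3,0.5,0,0,0,0],
  [0.25,0.3,0,3,0,0,0],
  [0.25,0,0,4,0,0,0],
  [0.25,0,0,3,0,0,0],
  [0.25,0,0,0,0,0,0],
  [0.25,0,0,0,0,0,0],
  [0.25,0,0,0,0,0,0],
])

```text
clock: 30.75
tool_pos: [0.5997, 0.0706, 0.1206]
eef_rot: [0.844, 0.502, 0.147, -0.119]
contact_force: [0.6, 1.0, 0.1]
opening: 0.248
```

```bash
python3 - <<'E'
from h import *
kst()
t,Rt=ktgt(83,0,22,.14);plan(t,Rt,6,hand=.25,nd=2)
E
```

```text
30.75 tcp seat [82.4648  0.0967 44.8775] cw/pitch/roll [ 0.1418 -0.0028  0.0011] F [ 1.1101 -0.1848 -0.3684] Mseat [ 0.0297  0.336  -0.017 ] op 0.24803286634906793 q [ 0.3373  0.8739 -0.5956  1.8645  0.272   0.3544  0.7863]
[[0.25, 0.1, 0.01, 3.81, -0.0, 0.0, -0.0], [0.25, 0.1, 0.01, 3.81, -0.0, 0.0, -0.0], [0.25, 0.1, 0.01, 3.81, -0.0, 0.0, -0.0], [0.25, 0.1, 0.01, 3.81, -0.0, 0.0, -0.0], [0.25, 0.09, 0.0, 3.81, -0.0, 0.0, -0.0], [0.25, 0.09, 0.0, 3.81, -0.0, 0.0, -0.0], [0.25, 0.0, 0.0, 0.0, 0.0, 0.0, 0.0], [0.25, 0.0, 0.0, 0.0, 0.0, 0.0, 0.0]]
```

>>> play_rows([
  [0.25,0.1,0,3,0,0,0],
  [0.25,0.1,0,3.5,0,0,0],
  [0.25,0.1,0,3.5,0,0,0],
  [0.25,0.1,0,3.5,0,0,0],
  [0.25,0,0,3,0,0,0],
  [0.25,0,0,1,0,0,0],
  [0.25,0,0,0,0,0,0],
  [0.25,0,0,0,0,0,0],
], grip_force=15)

```text
clock: 31.75
tool_pos: [0.6023, 0.0776, 0.1033]
eef_rot: [0.844, 0.502, 0.147, -0.119]
contact_force: [-0.6, 0.3, -0.3]
opening: 0.255
```

```bash
python3 - <<'E'
from h import *
kst()
E
```

```text
31.75 tcp seat [82.8486  0.0405 26.0668] cw/pitch/roll [ 0.1419 -0.0028  0.0011] F [-0.0383  0.6121 -0.271 ] Mseat [0.046  0.3608 0.0016] op 0.2545004043989285 q [ 0.3117  0.9006 -0.5732  1.8651  0.2805  0.3202  0.7773]
```

>>> play_rows([
  [0.25,0,0,2,0,0,0],
  [0.25,0,0,2,0,0,0],
  [0.25,0,0,0.5,0,0,0],
  [0.25,0,0,0,0,0,0],
  [0,0,0,0,0,0,0],
  [0,0,0,0,0,0,0],
  [0,0,0,0,0,0,0],
  [0,0,0,0,0,0,0],
], grip_force=20)

```text
clock: 32.75
tool_pos: [0.6025, 0.0782, 0.0986]
eef_rot: [0.844, 0.502, 0.146, -0.119]
contact_force: [-0.1, -0.2, -1.1]
opening: 0.145
```

```bash
python3 - <<'E'
from h import *
kst()
E
```

```text
32.75 tcp seat [81.6549  0.1284 21.4262] cw/pitch/roll [ 0.1424 -0.0046  0.0013] F [-0.6376  0.041  -0.9569] Mseat [-0.0511  0.4985 -0.0257] op 0.14503406754691386 q [ 0.3059  0.9073 -0.5664  1.8655  0.2829  0.3125  0.7753]
```

>>> play_rows([
  [0,0,0,0,0,0,0],
  [0,0,0,0,0,0,0],
  [0,0,0,0,0,0,0.05],
  [0,0,0,0,0,0,0.08],
  [0,0,0,0,0,0,0.08],
  [0,0,0,0,0,0,0.08],
  [0,0,0,0,0,0,0],
  [0,0,0,0,0,0,0],
], grip_force=20)

```text
clock: 33.75
tool_pos: [0.6029, 0.0787, 0.0988]
eef_rot: [0.911, 0.368, 0.127, -0.14]
contact_force: [-1.0, -0.9, -0.3]
opening: 0.146
```

```bash
python3 - <<'E'
from h import *
kst()
E
```

```text
33.75 tcp seat [82.3057 -0.0908 21.4299] cw/pitch/roll [ 0.4475 -0.0037 -0.0005] F [-1.2041  0.6224  0.1813] Mseat [-0.0331  0.5081  0.0279] op 0.1455909550323337 q [ 0.2768  0.8957 -0.5142  1.8667  0.1454  0.3     0.5991]
```

>>> play_rows([
  [0,0,0,0,0,0,0.08],
  [0,0,0,0,0,0,0.1],
  [0,0,0,0,0,0,0.1],
  [0,0,0,0,0,0,0.1],
  [0,0,0,0,0,0,0.1],
  [0,0,0,0,0,0,0.1],
  [0,0,0,0,0,0,0.1],
  [0,0,0,0,0,0,0],
])

```text
clock: 34.75
tool_pos: [0.6042, 0.0792, 0.0992]
eef_rot: [0.981, 0.035, 0.073, -0.176]
contact_force: [-1.0, -0.9, -0.1]
opening: 0.144
```

```bash
python3 - <<'E'
from h import *
kst()
a=r.snapshot("top")[:,:,::-1];cv2.imwrite(f"pics/top9.png",a)
b=a[125:225,255:365]
cv2.imwrite(f"pics/top9c.png",cv2.resize(b,None,fx=7,fy=7,interpolation=2)[:600,:770])
E
```

```text
34.75 tcp seat [83.3453 -1.1659 21.4188] cw/pitch/roll [ 1.1431  0.0006 -0.0013] F [-1.132   0.6288  0.3543] Mseat [0.0296 0.6169 0.0618] op 0.14375097331172296 q [ 0.2129  0.8757 -0.4003  1.8688 -0.1723  0.292   0.2042]
```

View pics/top9c.png

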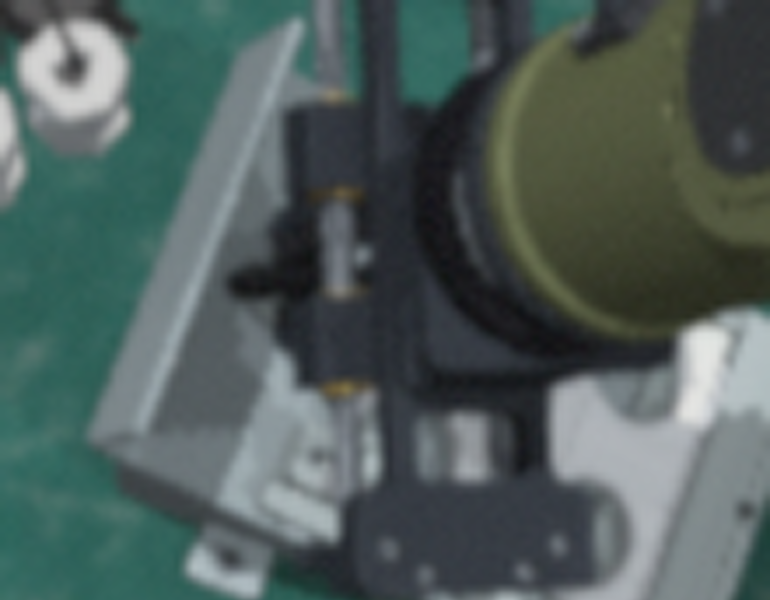

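>>> play_rows([
  [0,0,0,0,0,0,0.07],
  [0,0,0,0,0,0,0.08],
  [0,0,0,0,0,0,0.08],
  [0,0,0,0,0,0,0.06],
  [0,0,0,0,0,0,0.06],
  [0,0,0,0,0,0,0.05],
  [0,0,0,0,0,0,0.05],
  [0,0,0,0,0,0,0.03],
])

```text
clock: 35.8
tool_pos: [0.6052, 0.079, 0.0992]
eef_rot: [0.96, -0.204, 0.029, -0.189]
contact_force: [0.3, -0.6, -1.0]
opening: 0.142
```

```bash
python3 - <<'E'
from h import *
kst()
E
```

```text
35.8 tcp seat [83.4929 -2.1481 21.4199] cw/pitch/roll [1.6334 0.003  0.0005] F [-0.7564 -0.5159 -0.7693] Mseat [-0.0984  0.6354  0.0674] op 0.14191552362636425 q [ 0.1658  0.8651 -0.3168  1.8704 -0.3939  0.3031 -0.0758]
```

>>> play_rows([
  [0,0,0,0,0,0,0.05],
  [0,0,0,0,0,0,0.06],
  [0,0,0,0,0,0,0.06],
  [0,0,0,0,0,0,0.05],
  [0,0,0,0,0,0,0.05],
  [0,0,0,0,0,0,0.03],
  [0,0,0,0,0,0,0],
  [0,0,0,0,0,0,0],
])

```text
clock: 36.8
tool_pos: [0.6052, 0.0787, 0.0992]
eef_rot: [0.916, -0.353, -0.0, -0.19]
contact_force: [0.5, -1.1, -1.2]
opening: 0.162
```

```bash
python3 - <<'E'
from h import *
kst()
a=r.snapshot("top")[:,:,::-1];cv2.imwrite(f"pics/topa.png",a)
b=a[125:225,255:365]
cv2.imwrite(f"pics/topac.png",cv2.resize(b,None,fx=7,fy=7,interpolation=2)[:600,:770])
E
```

```text
36.8 tcp seat [83.1872 -2.2903 21.4658] cw/pitch/roll [1.95   0.0037 0.0006] F [-1.2962 -0.8406 -0.8027] Mseat [-0.0909  0.7106  0.5513] op 0.16246305557790108 q [ 0.1308  0.859  -0.2564  1.8725 -0.5328  0.3188 -0.2618]
```

View pics/topac.png

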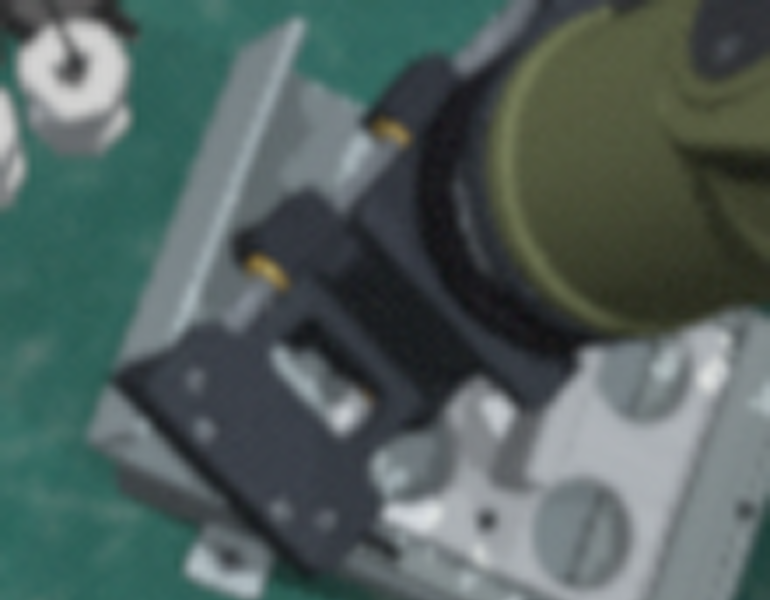

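>>> play_rows([
  [0.35,0,0,0,0,0,0],
  [0.35,0,0,0,0,0,0],
  [0.35,0,0,0,0,0,0],
  [0.35,0,0,-3,0,0,0],
  [0.35,0,0,-8,0,0,0],
  [0.35,0,0,-15,0,0,0],
  [0.35,0,0,-20,0,0,0],
  [0.35,0,0,-20,0,0,0],
])

```text
clock: 37.85
tool_pos: [0.5951, 0.0557, 0.1639]
eef_rot: [0.915, -0.355, -0.002, -0.191]
contact_force: [0.2, -0.4, -0.4]
opening: 0.349
```

```bash
python3 - <<'E'
from h import *
kst()
E
```

```text
37.85 tcp seat [84.2348 -0.7407 90.8479] cw/pitch/roll [ 1.9544 -0.0002  0.0014] F [-0.4325 -0.3503 -0.2158] Mseat [0.0518 0.4491 0.0253] op 0.34852944294839855 q [ 0.1494  0.7426 -0.2112  1.8659 -0.5106  0.4585 -0.2868]
```

```bash
python3 - <<'E'
from h import *
p,R=cur();plan(np.array([.5,.25,.26]),R,8,hand=.35)
E
```

```text
[[0.35, -26.3, -12.9, -4.1, 0.0, 0.0, 0.0], [0.35, -26.3, -12.9, -4.1, 0.0, 0.0, 0.0], [0.35, -26.3, -12.9, -4.1, 0.0, 0.0, 0.0], [0.35, -26.3, -12.9, -4.1, 0.0, 0.0, 0.0], [0.35, -26.3, -12.9, -4.1, 0.0, 0.0, 0.0], [0.35, -26.3, -12.9, -4.1, 0.0, 0.0, 0.0], [0.35, -26.3, -12.9, -4.1, 0.0, 0.0, 0.0], [0.35, -26.3, -12.9, -4.1, 0.0, 0.0, 0.0]]
```

>>> play_rows([
  [0.35,-10,-5,-20,0,0,0],
  [0.35,-26,-13,-15,0,0,0],
  [0.35,-26,-13,-4,0,0,0],
  [0.35,-26,-13,-4,0,0,0],
  [0.35,-26,-13,-4,0,0,0],
  [0.35,-26,-13,-4,0,0,0],
  [0.35,-26,-13,-4,0,0,0],
  [0.35,0,0,0,0,0,0],
])

```text
clock: 38.85
tool_pos: [0.5168, 0.1998, 0.28]
eef_rot: [0.914, -0.357, 0.004, -0.194]
contact_force: [-0.6, -1.0, 0.0]
opening: 0.353
```

```bash
python3 - <<'E'
from h import *
for n in("top","side"):
    a=r.snapshot(n)[:,:,::-1];cv2.imwrite(f"pics/{n}b.png",a)
    b=a[115:230,255:375] if n=="top" else a[150:250,195:305]
    cv2.imwrite(f"pics/{n}bc.png",cv2.resize(b,None,fx=5.2 if n=="top" else 6,fy=5.2 if n=="top" else 6,interpolation=2))
E
```

```text
(no output)
```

View pics/topbc.png

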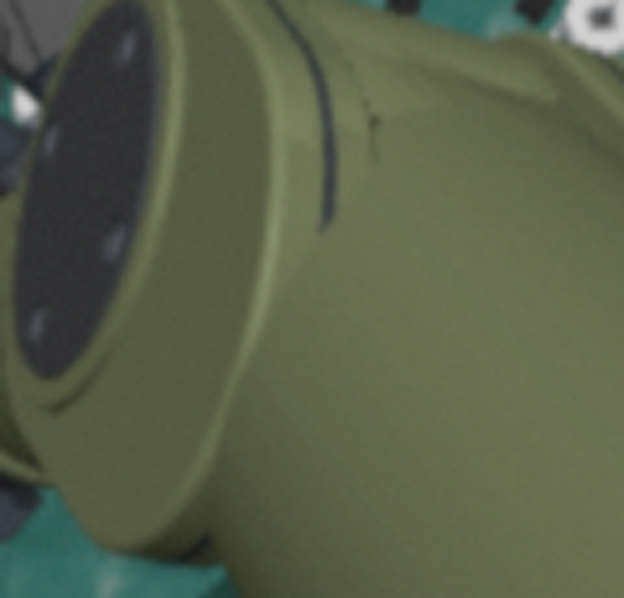

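View pics/sidebc.png

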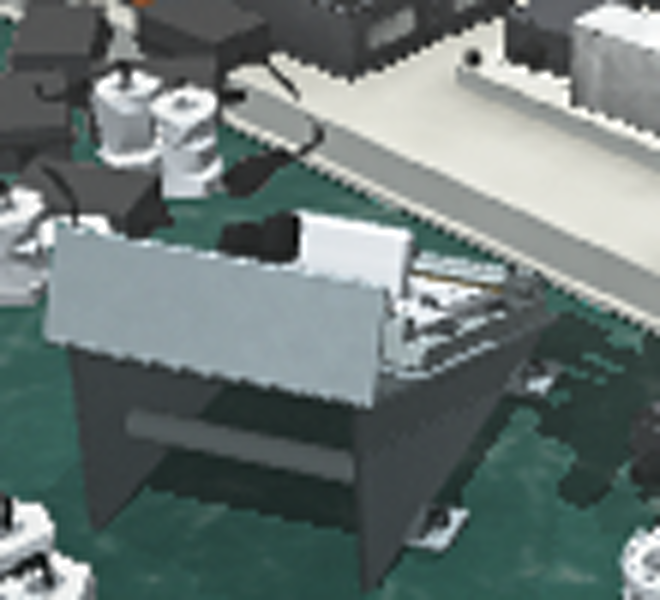

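>>> play_rows([
  [0.35,-30,-10,-5,0,0,0],
  [0.35,-35,-12,-5,0,0,0],
  [0.35,-35,-12,-5,0,0,0],
  [0.35,-35,-12,-5,0,0,0],
  [0.35,-35,-12,-5,0,0,0],
  [0.35,-35,-12,-5,0,0,0],
  [0.35,-30,-10,-5,0,0,0],
  [0.35,0,0,0,0,0,0],
])

```text
clock: 39.95
tool_pos: [0.3991, 0.3859, 0.3684]
eef_rot: [0.909, -0.372, 0.007, -0.188]
contact_force: [-0.3, -0.8, -1.0]
opening: 0.352
```

```bash
python3 - <<'E'
from h import *
a=r.snapshot("top")[:,:,::-1];cv2.imwrite(f"pics/topc.png",a)
cv2.imwrite(f"pics/topcc.png",cv2.resize(a[115:230,255:385],None,fx=5.2,fy=5.2,interpolation=2))
cv2.imwrite("pics/topcf.png",a)
E
```

```text
(no output)
```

View pics/topcc.png

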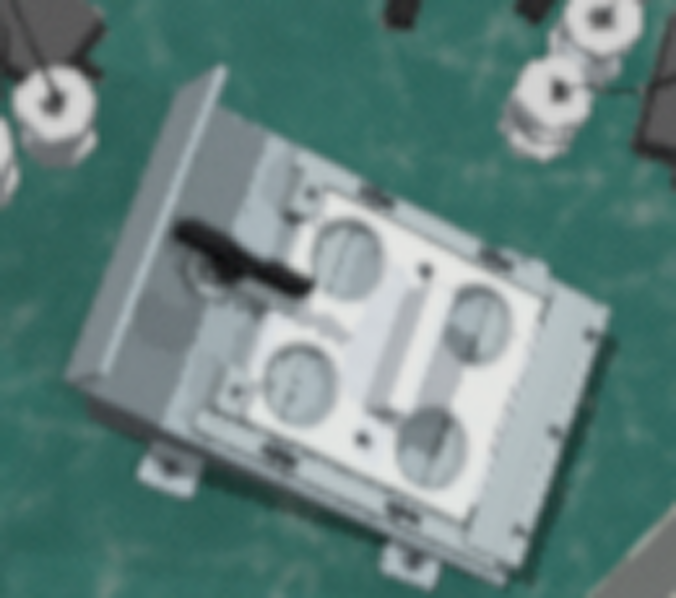

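View pics/topcf.png

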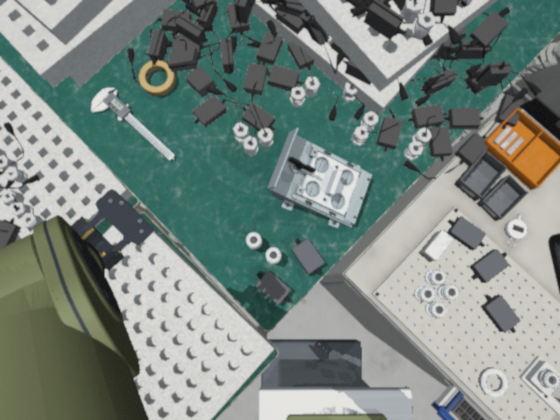

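```bash
python3 - <<'E'
from h import *
d=cv2.absdiff(cv2.imread("pics/top0.png")[225:310,240:335],cv2.imread("pics/topc.png")[225:310,240:335]);print((d.max(2)>60).sum())
print(r.get_state()['contact_force'])
r.finish_job()
E
```

```text
0
[ 0.1509 -0.2421  0.0253]
the job is handed in; nothing more can be done
```

The nest plate is fitted in the fixture and the wing knob is turned clockwise to its end stop. I handed the job in at about 40 s of the 58 s; no verdict was reported.

**What I did**
- I gripped the plate by its rib and slid the tongue along the floor under the lip, with the plate raised about 12°.
- I felt the sprung bar at tongue tip x ≈ −67.7 mm in my estimated seat frame. By that estimate the frame sits about 3 mm down-slope of its middle setting, and I pushed the plate in about 4.5 mm from first touch (about 7 N).
- I swung the upper edge down behind the stops, released the plate, then gripped the knob and turned it until the moment rose to 0.55 N m.

**Last checks**
- While the gripper still held the plate, it lay about 0.1 mm from my seat plane and within about 0.4° of it.
- The final top view shows the plate between the rails and behind the stops, the tongue under the lip, and the wings along the slope.
- A before-and-after comparison of the top picture over the couplings and adapter in front of the fixture showed no changed pixels. The arm was clear and its force reading was near zero.

**What disagreed or went wrong**
- The first descent touched the knob's wing with the plate's upper edge, at about 8 N. I backed off; the knob had not visibly moved.
- The two cameras disagreed by about 2.5 mm on where the fixture stands across the slope. I used a value in between.
- At the knob's end stop the tool read 1.95 rad, because the fingers slipped on the wings there. The picture shows the knob itself at about 1.57 rad.
- I did not measure the plate's final flushness again after letting go. That rests on the pictures alone.

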